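Hang the work lamp on the gated hook and tug-test it

TASK

Hang the cordless work lamp on the spring-gated hook of the bench stand: press the bar of its carrying handle down past the gate until it lies in the bottom of the hook and the gate has sprung shut above it. Ease off for a moment so that it merely rests there, then, still gripping it, give it a gentle steady tug straight down, about 12 N for a second, to confirm that the hook holds it. Let go, leaving the lamp hanging still and everything else where it stands; never lean on the hook with 20 N or more.

Things in the scene. Friction and masses are not known exactly. Their poses are not given: they have to be found in the camera images.
- lamp: cordless work lamp standing upright: black base 84 x 74 x 30 mm, white cylindrical diffuser, black cap (68 mm diameter, top at 102 mm) and above it a rigid steel carrying handle 52 mm wide, 169 mm tall overall. Mass 0.25 to 0.45 kg, balanced about its axis. Origin: centre of its underside, z up, y along the handle
- lamp_bar (a point): midpoint of the round bar (5 mm diameter, along the lamp's y) of the handle, 165 mm above the underside, 60 mm clear above the cap. It joins two upright flat straps (12 mm wide in x, 4 mm thick) at y = +-24 mm, 52 mm over their outer faces: grip these from above with a finger on each, level with the bar or just below; the hook then passes between the fingers
- stand: bench stand bolted to the table: foot plate 160 x 120 x 8 mm, aluminium post 25 mm square, 295 mm tall. A clamp block on the post carries the hook: a 5 mm spring-steel arm towards the stand's -x, level with the clamp, that bends 1 mm down per 7 N at its end. A short plain peg with a ring spanner on it is on the post's +y face. Origin: on the table under the post's axis
- hook_seat (a point): on the stand, where the lamp bar's centreline lies when home in the hook's U: x = -142.5 mm, z = 251 mm. Only x and y are sure: the clamp is set by hand and the hook sits up to 7 mm higher or lower. U: open upward, 15 mm wide inside (along x), tip 27 mm above and underside 7.5 mm below the seat. Come from its -x side, hook between bar and cap, then down, bar along the stand's y
- gate (a joint): spring gate over the U's mouth, a leaf 14 mm long pivoted on the post side: 0 rad = closed, grows as it is pushed down, to 1.35. A bar lying on it has its centreline 21 mm above its place when home. Pressed mid-mouth it yields at about 8 N (up to 12 with friction; less near the tip), lets the bar slip past some 5 mm above home and springs back to 0. The lamp's weight alone does not open it
- ram_a: bystander: grey hydraulic ram cylinder standing upright, 72 mm diameter, 112 mm tall, small coupling on one side; origin under its centre
- ram_b: bystander: bare aluminium hydraulic ram cylinder standing upright, 62 mm diameter, 100 mm tall; origin under its centre
- die_a: bystander: round punch die (dark steel cup), 60 mm diameter, 34 mm tall; origin under its centre
- die_b: bystander: round punch die (dark steel cup), 44 mm diameter, 28 mm tall; origin under its centre
- handset: bystander: flat pump control handset lying down, 62 x 140 x 46 mm; origin under its centre
- spool: bystander: flat reel, 90 mm diameter, 44 mm tall; origin under its centre
- spanner: bystander: steel spanner lying flat, 170 mm long
Not all that is in view belongs to the job. What is shaped like the lamp but orange or yellow is not meant.

How it is judged:
On the way, in this order (a step that is already met when the one before it is completed fails the run):
1. the gripped lamp's bar lies in the bottom of the hook under the closed gate, pressing on the hook with less than 8 N for 0.3 s (z of lamp_bar in the frame of hook_seat between -0.0125 and 0.01 m and x of lamp_bar in the frame of hook_seat between -0.008 and 0.008 m and y of lamp_bar in the frame of hook_seat between -0.015 and 0.015 m and value of joint gate below 0.15 rad and contact force between lamp and stand between 0.3 and 8 N and contact force between the fingers and lamp above 1 N), for 0.3 s.
2. still gripped, the lamp is pulled down on the hook with more than 9 N for 0.6 s (z of lamp_bar in the frame of hook_seat between -0.0125 and 0.01 m and x of lamp_bar in the frame of hook_seat between -0.008 and 0.008 m and y of lamp_bar in the frame of hook_seat between -0.015 and 0.015 m and value of joint gate below 0.15 rad and contact force between lamp and stand above 9 N and contact force between the fingers and lamp above 1 N), for 0.6 s.
At the end, for the whole second after the job is handed in: the lamp hangs released and still, upright within 0.2 rad, its bar in the bottom of the hook (at the height where the hook happens to be set, within 8 mm along the arm and 15 mm along the bar of its middle), the gate shut above it (below 0.15 rad), the hook carrying it (z of lamp_bar in the frame of hook_seat between -0.0125 and 0.01 m and x of lamp_bar in the frame of hook_seat between -0.008 and 0.008 m and y of lamp_bar in the frame of hook_seat between -0.015 and 0.015 m and value of joint gate below 0.15 rad and contact force between lamp and stand above 1 N and contact force between lamp and the fingers below 0.05 N and linear speed of lamp below 0.05 m/s and angular speed of lamp below 0.5 rad/s and angle between lamp's own z axis and vertical below 0.2 rad); the robot touches nothing.
It fails at once if the lamp bears on the hook and its gate with 20 N or more (contact force between lamp and stand above 20 N).
It fails at once if a bystander is moved by more than 30 mm (distance of any of ram_a, ram_b, die_a, die_b, handset, spool, spanner from where it was at the start of the episode above 0.03 m).
It fails at once if the lamp tips over (angle between lamp's own z axis and vertical above 0.6 rad).
It also fails if it takes over 61 s, if anything falls off the work surface, if the arm or the gripper's body presses on something with over 40 N, if the wrist force passes 120 N, or if a joint passes its speed limit or range.

ROBOT

A 6-joint arm with a two-finger parallel gripper is mounted at the origin on the work surface. World frame = base frame: x ahead of the robot, y to its left, z up, the work surface at z = 0. Lengths are in m, angles in rad, forces in N, time in s.
With the tool pointing down it reaches from about 0.25 to 0.8 m from the base axis. Payload 8.5 kg.
Tool frame: the origin (TCP) lies at the very end of the fingers, on their centre line; the grasp point (between the pads) lies arm.pinch_z behind it (arm.pinch_z is the distance from the TCP to the grasp point, in m); z points along the fingers, y is the direction in which the jaws open and shut (so a half turn about z gives the same grasp; the last joint's range is limited). The gripper opens to 85 mm and grips with 20 to 120 N. Pads are 22 mm wide; open, the fingers measure 114 mm over their backs; the gripper's body (76 mm by 85 mm) begins 54 mm behind the grasp point. The pads swing forward as they close: fully open they stand 13 mm farther back than shut.
Start: joints at [-1.193, 0.238, -0.013, 1.319, 0, 1.571], TCP at [0.194, -0.488, 0.231] pointing down, gripper open.
Joint ranges: [-2.66, 2.66], [-1.03, 1.9], [-1.14, 1.46], [-1.82, 2.27], [-1.45, 1.34], [-3.14, 3.14]. Speed limits (rad/s): [2.22, 2.22, 2.79, 3.14, 3.14, 3.14].

INTERFACE

Orientations are given as a rotation vector (axis times angle).
In Python, from workcell import arm gives the robot as it stands.
- The arm moves only by the tool jog_arm, never from a script. Its argument "motion" is a list of rows, each an object of numbers: "dx", "dy", "dz": the shift along the tool's x, y, z in m; "roll": the turn about the tool's z in rad. In form: [{"dx": .., "dy": .., "dz": .., "roll": ..}, ...]. A call has 1 to 10 rows; each row is the pose to reach, as a shift and turn from the pose commanded when the call began, along the tool's axes at that moment; what a row does not reach only later rows make up. A row lasts 1/10 s, in which the tool goes at most 50 mm and 8.59 degrees, less where a joint would pass 70% of its speed; a pose out of reach is approached as far as the arm can. A call with a gripper value outside its range is refused whole. "gripper" is the opening in per cent of the stroke, from 0 (shut) to 100 (fully open), set as the call begins (left out, the last holds). The fingers move at their own pace and stop on an object; the grip force is fixed at half the most. Time passes only in rows, so rows that repeat a pose let the fingers close. It gives the time, the measured TCP pose, the force and the opening at its end, in the units of the state.
- arm.sense(): the state, without advancing time (a new reading comes with each control period).
- arm.camera(name): name is "side" or "top"; returns the picture (384x512x3 uint8, blue, green, red); there is no depth.
- arm.camera_params(name): a dict with "fx", "fy", "cx", "cy" (pixels), "extrinsics" (4x4, takes a point from camera to world coordinates). Camera axes: x right, y down, z forward; pixel columns grow to the right and rows downward; lengths in m; the calibration is good to about 2 mm. A picture is of the moment at which its call begins. camera_params takes no time and is no camera call.
- arm.hand_in(): hands the job in, once; it reports no verdict.
Trained networks look in the newest picture that a camera, given by its name, has taken for a name from the list of things; names that differ only in an ending like _2 or _b are one class to them, and where a whole thing is asked for, a point or a joint stands for the part that bears it (a point fixed in the world has none). Each returns a list of dicts, best first, with "score" (0 to 1); they miss things now and then, are a little off and sometimes report something else, mostly with a low value. They report only what shows in the picture. A call takes as long as a camera call. They do not tell look-alikes from the thing itself.
- arm.regions_of(camera, thing): "pixels" (384x512 bool, what is visible of it) and "position" ([column, row] in pixels, amid what is visible of it).
The state is a dict: "time_s": time; "joints": joint angles; "qd": joint speeds; "effort": joint torques, N m; "ee_pos": TCP position; "ee_rot": TCP orientation; "wrist_force": force on the tool from outside, world axes, zero at the start; "ft_torque": the same for the moment, N m; "grip_width": opening from 0.0 (shut) to 1.0 (fully open).
Only numpy, scipy, OpenCV 4.12 (cv2) and the standard library are available. Lean on these libraries where they do the work, as an engineer would, in place of code of your own. Each camera call takes 0.05 s, during which the arm holds its last target.

## Working session

There is one attempt and no reset: what is moved stays moved. The work goes in short steps, Python scripts to look and compute and a tool call to move; the robot and the scene stay as the last step left them, time stands still between calls to the robot, and variables do not carry over. Pictures are saved under pics/ and viewed, and the job is handed in when it is done.

Besides the shell and the picture viewer there is one more tool, called after ">>>" by a JSON object that holds its "api" and its "payload". jog_arm: Moves the arm, as the interface text tells. Its arguments: {"type":"object","properties":{"motion":{"type":"array","items":{"type":"object","properties":{"dx":{"type":"number"},"dy":{"type":"number"},"dz":{"type":"number"},"roll":{"type":"number"}}}},"gripper":{"type":"number"}},"required":["motion"]}

```bash
mkdir -p pics; ls; python3 - <<'E'
from workcell import arm
import cv2
s=arm.sense();print(s['time_s'],s['ee_pos'],s['ee_rot'],s['wrist_force'],s['grip_width'],arm.pinch_z)
for c in ('side','top'):
    cv2.imwrite(f'pics/{c}0.png',arm.camera(c)); p=arm.camera_params(c);print(c,p)
    for n in('lamp','stand','gate','hook_seat'):
        try:
            for d in arm.regions_of(c,n): 
                import numpy as np
                ys,xs=np.nonzero(d['pixels']);print(c,n,round(d['score'],2),d['position'],xs.min(),xs.max(),ys.min(),ys.max())
        except Exception as e: print(n,e)
print(arm.sense()['time_s'])
E
```

```text
pics
0.0 [ 0.19350058 -0.48757943  0.23066696] [-3.08429017e+00 -5.89646104e-01  3.79616149e-04] [ 0.614145   -0.96877788 -0.31419129] 0.9954340270210578 0.0187
side {'fx': 348.84562263194607, 'fy': 348.84562263194607, 'cx': 250.7208255821436, 'cy': 185.4950102506213, 'extrinsics': array([[ 0.99596748, -0.05649126,  0.06969583,  0.42481475],
       [-0.08913799, -0.71106476,  0.69745346, -0.72029148],
       [ 0.01015822, -0.70085352, -0.71323289,  0.88054025],
       [ 0.        ,  0.        ,  0.        ,  1.        ]])}
side lamp 0.78 [249.6, 318.8] 228 269 285 345
side lamp 0.78 [222.7, 377.7] 205 234 364 383
side lamp 0.77 [151.5, 347.8] 131 175 314 374
side lamp 0.73 [297.3, 370.0] 274 320 341 383
side stand 0.88 [315.9, 159.2] 289 338 98 184
side hook_seat 0.69 [272.2, 235.2] 267 280 228 244
side hook_seat 0.56 [318.8, 157.0] 275 340 97 183
top {'fx': 461.3173411103306, 'fy': 461.3173411103306, 'cx': 259.6253857419889, 'cy': 197.61724176315943, 'extrinsics': array([[ 0.02621365, -0.97729021,  0.21027766,  0.17550849],
       [-0.99965032, -0.02489564,  0.00891307, -0.02206508],
       [-0.00347566, -0.21043777, -0.97760108,  1.5708895 ],
       [ 0.        ,  0.        ,  0.        ,  1.        ]])}
top lamp 0.96 [402.2, 183.6] 383 419 170 202
top lamp 0.91 [378.6, 280.7] 362 398 268 298
top lamp 0.78 [361.9, 210.5] 346 378 200 228
top lamp 0.65 [411.9, 233.2] 395 431 221 251
top lamp 0.32 [161.6, 222.8] 149 177 212 238
top stand 0.82 [195.3, 126.6] 177 221 100 155
top gate 0.49 [162.1, 223.1] 149 177 211 238
top gate 0.32 [263.6, 215.7] 256 273 205 222
top hook_seat 0.72 [195.8, 128.7] 177 221 100 155
0.5
```

View pics/side0.png

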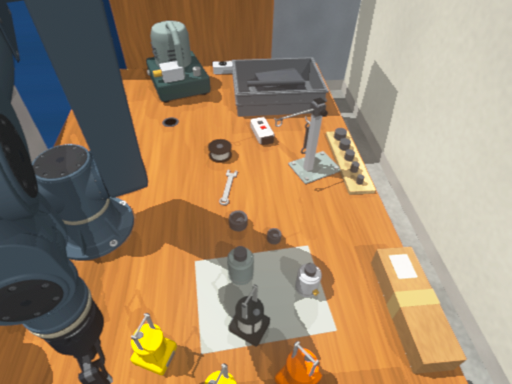

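View pics/top0.png

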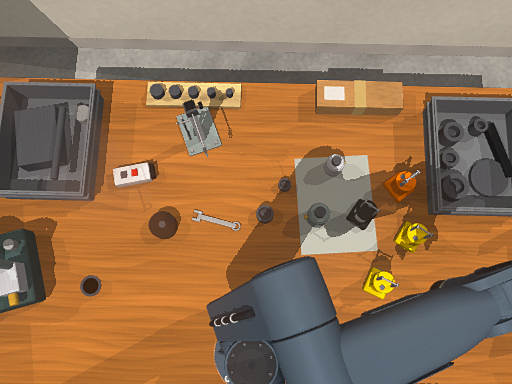

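The black lamp is at side (250,319) and top (362,211), with yellow and orange look-alikes around it. The stand's foot is at side (315,165) and top (198,130), and its hook arm ends near side (279,123). I'll zoom in on these.

```bash
python3 - <<'E'
import cv2,numpy as np
a=cv2.imread('pics/side0.png');b=cv2.imread('pics/top0.png')
def crop(i,x,y,w,h,s): return cv2.resize(i[y:y+h,x:x+w],(w*s,h*s),interpolation=cv2.INTER_CUBIC)
cv2.imwrite('pics/z1.png',np.hstack([crop(a,260,85,90,110,5)[:550],crop(a,215,275,65,110,5)]) )
cv2.imwrite('pics/z2.png',np.hstack([crop(b,165,90,75,75,5),crop(b,335,190,75,75,5)]))
E
```

```text
(no output)
```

View pics/z1.png

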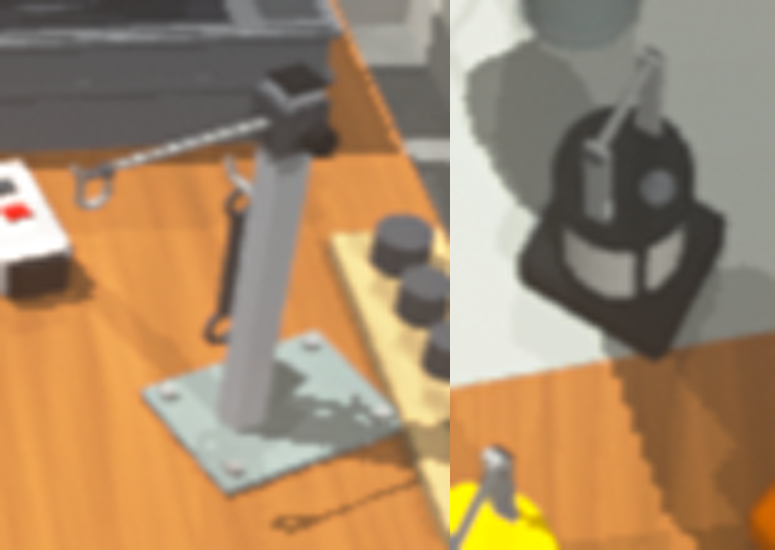

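View pics/z2.png

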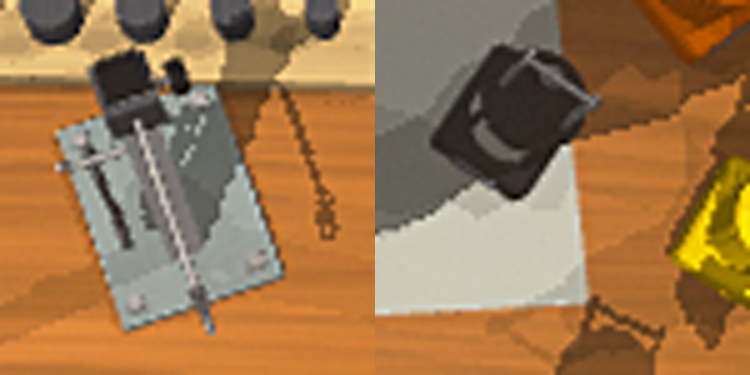

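```bash
cat > h.py <<'E'
import numpy as np,cv2
from workcell import arm
from scipy.optimize import least_squares
P={c:arm.camera_params(c) for c in('side','top')}
def proj(c,X):
    X=np.atleast_2d(X);p=P[c];E=p['extrinsics'];q=(X-E[:3,3])@E[:3,:3]
    return np.c_[q[:,0]/q[:,2]*p['fx']+p['cx'],q[:,1]/q[:,2]*p['fy']+p['cy']]
def unz(l,o,s=5): return (np.array(l,float)+.5)/s-.5+np.array(o)
def place(L,x,y,a):
    L=np.atleast_2d(L).astype(float);c,s=np.cos(a),np.sin(a)
    return np.c_[x+c*L[:,0]-s*L[:,1],y+s*L[:,0]+c*L[:,1],L[:,2]]
def ray(c,uv,z):
    p=P[c];E=p['extrinsics'];d=E[:3,:3]@np.array([(uv[0]-p['cx'])/p['fx'],(uv[1]-p['cy'])/p['fy'],1]);o=E[:3,3]
    return o+d*(z-o[2])/d[2]
def tri(u1,u2):
    # side,top
    A=[];b=[]
    for c,uv in(('side',u1),('top',u2)):
        p=P[c];E=p['extrinsics'];d=E[:3,:3]@np.array([(uv[0]-p['cx'])/p['fx'],(uv[1]-p['cy'])/p['fy'],1]);d/=np.linalg.norm(d)
        M=np.eye(3)-np.outer(d,d);A.append(M);b.append(M@E[:3,3])
    return np.linalg.lstsq(np.vstack(A),np.hstack(b),rcond=None)[0]
def fit(obs,x0):
    f=lambda v:np.concatenate([(proj(c,place(L,*v))-uv).ravel() for c,L,uv in obs])
    r=least_squares(f,x0,loss='soft_l1');return r.x,r.fun
E
python3 - <<'E'
from h import *
np.set_printoptions(precision=4,suppress=True)
sT=unz([(57,130),(213,85),(283,275),(125,328)],(165,90)); sS=unz([(143,392),(318,330),(405,430),(228,495)],(260,85))
for n,c,q in(('top','top',sT),('side','side',sS)): print(n,[ray(c,u,.008)[:2] for u in q])
lT=unz([(152,55),(223,103)],(335,190)); lS=unz([(202,55),(147,152)],(215,275))
for n,c,q in(('top','top',lT),('side','side',lS)): print('lamp',n,[ray(c,u,.165)[:2] for u in q])
hT=unz([(208,332)],(165,90))[0];hS=unz([(80,172)],(260,85))[0]
print('hook tip',tri(hS,hT))
E
```

```text
top [array([0.8064, 0.3016]), array([0.8438, 0.1908]), array([0.7009, 0.1338]), array([0.6588, 0.2438])]
side [array([0.6608, 0.2396]), array([0.809 , 0.3007]), array([0.8462, 0.1832]), array([0.7028, 0.127 ])]
lamp top [array([ 0.4768, -0.3372]), array([ 0.4475, -0.3804])]
lamp side [array([ 0.4762, -0.335 ]), array([ 0.4482, -0.3784])]
hook tip [0.5808 0.1506 0.2694]
```

```bash
cat > ov.py <<'E'
from h import *
def overlay(img,c,off,w,h,s,segs):
    x,y=off;z=cv2.resize(img[y:y+h,x:x+w],(w*s,h*s),interpolation=cv2.INTER_CUBIC)
    for Lp,col in segs:
        q=((proj(c,Lp)-np.array(off)+.5)*s-.5)
        cv2.polylines(z,[np.round(q*16).astype(np.int32)],False,col,1,cv2.LINE_AA,4)
    return z
def stand_segs(x,y,a,dz=0,px=0):
    g=(0,255,0);r=(0,0,255);B=[]
    f=[(-.08-px,-.06,.008),(.08-px,-.06,.008),(.08-px,.06,.008),(-.08-px,.06,.008),(-.08-px,-.06,.008)]
    B.append((place(f,x,y,a),g))
    h=.0125
    for u,v in((-h,-h),(h,-h),(h,h),(-h,h)): B.append((place([(u,v,.008),(u,v,.295)],x,y,a),(255,0,0)))
    sx=-.1425;z=.251+dz
    U=[(sx-.010,0,z+.027),(sx-.010,0,z),(sx,0,z-.005),(sx+.010,0,z),(sx+.01,0,z+.021)]
    B.append((place(U,x,y,a),r)); return B
def lamp_segs(x,y,a,z0=0):
    r=(0,0,255);z=z0
    L=[(0,-.024,z+.102),(0,-.024,z+.165),(0,.024,z+.165),(0,.024,z+.102)]
    t=np.linspace(0,2*np.pi,40)
    b=[(u,v,z) for u,v in((-.042,-.037),(.042,-.037),(.042,.037),(-.042,.037),(-.042,-.037))]
    return [(place(L,x,y,a),r),(place(np.c_[.034*np.cos(t),.034*np.sin(t),0*t+z+.102],x,y,a),(0,255,0)),(place(b,x,y,a),(255,0,0))]
E
python3 - <<'E'
from ov import *
np.set_printoptions(precision=4,suppress=True)
a=cv2.imread('pics/side0.png');b=cv2.imread('pics/top0.png')
sT=unz([(57,130),(213,85),(283,275),(125,328)],(165,90)); sS=unz([(143,392),(318,330),(405,430),(228,495)],(260,85))
C=np.array([(.08,.06,.008),(.08,-.06,.008),(-.08,-.06,.008),(-.08,.06,.008)])
v,r=fit([('top',C,sT),('side',C[[3,0,1,2]],sS)],[.75,.215,.38]);print(v,r)
lT=unz([(152,55),(223,103)],(335,190)); lS=unz([(202,55),(147,152)],(215,275))
Lb=np.array([(0,.026,.165),(0,-.026,.165)])
w,r=fit([('top',Lb,lT),('side',Lb,lS)],[.46,-.36,-.6]);print(w,r)
S=stand_segs(*v);L=lamp_segs(*w)
cv2.imwrite('pics/o1.png',np.hstack([overlay(a,'side',(260,85),90,110,5,S),overlay(a,'side',(215,275),65,109,5,L)[:545] if 0 else overlay(a,'side',(215,274),65,110,5,L)]))
cv2.imwrite('pics/o2.png',np.hstack([overlay(b,'top',(165,90),75,75,5,S),overlay(b,'top',(335,190),75,75,5,L)]))
E
```

```text
[0.7542 0.2161 0.3691] [ 0.1966 -0.2009  0.5885 -1.7084  0.7123 -0.08    0.1731  0.2297 -0.8865
 -0.5929 -0.478  -0.0124  0.723  -1.1275 -0.6735 -0.8158]
[ 0.4622 -0.3574 -0.5803] [-0.4707  0.0976 -0.4044 -0.1411  0.1127  0.2868 -0.1043  0.3483]
```

View pics/o1.png

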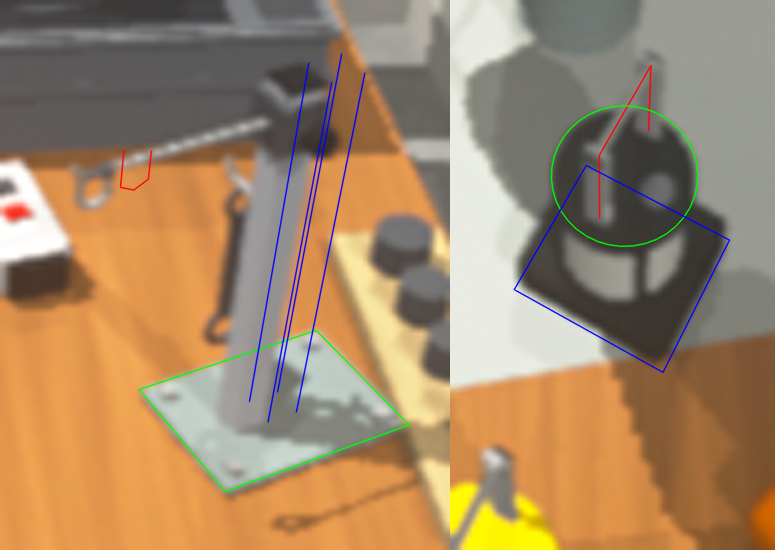

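View pics/o2.png

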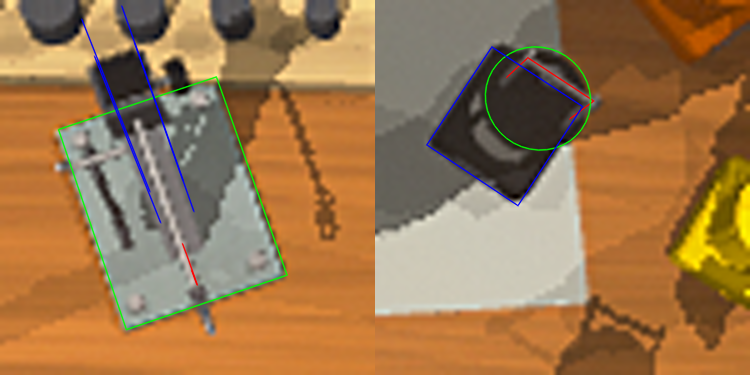

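```bash
python3 - <<'E'
from ov import *
a=cv2.imread('pics/side0.png');b=cv2.imread('pics/top0.png')
x,y,t=.7542,.2161,.3691
d=.026;S=stand_segs(x-d*np.cos(t),y-d*np.sin(t),t,0,-d)
print(x-d*np.cos(t),y-d*np.sin(t))
cv2.imwrite('pics/o3.png',np.hstack([overlay(a,'side',(270,95),70,80,6,S)[:480],cv2.resize(a[110:140,268:298],(360,480),interpolation=cv2.INTER_CUBIC)[:0] if 0 else overlay(b,'top',(165,95),60,80,6,S)]))
E
```

```text
0.7299510370316837 0.20671981903366318
```

View pics/o3.png

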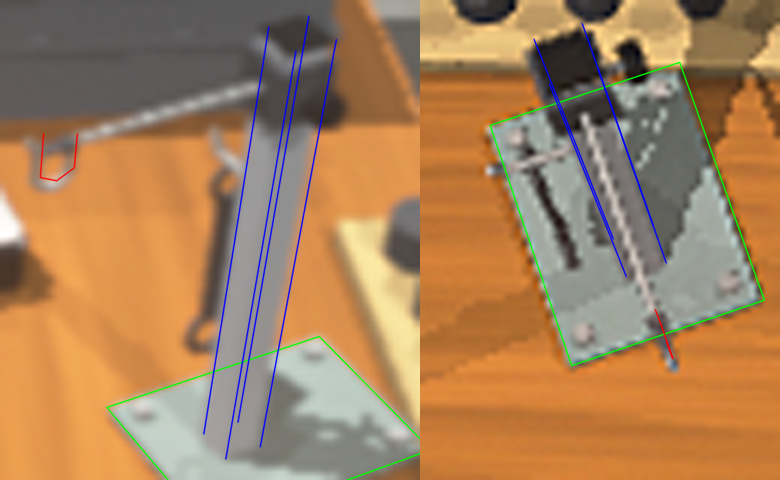

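```bash
cat > mv.py <<'E'
from h import *
from scipy.spatial.transform import Rotation as R
def to(pos,yang):
    """shift in tool axes and roll, from the measured pose; yang = wanted world angle of tool y"""
    s=arm.sense();M=R.from_rotvec(s['ee_rot']).as_matrix()
    d=M.T@(np.array(pos)-s['ee_pos']); cur=np.arctan2(M[1,1],M[0,1]); r=-((yang-cur+np.pi)%(2*np.pi)-np.pi)
    print('t',s['time_s'],'pos',s['ee_pos'].round(4),'yang',round(cur,4),'F',np.round(s['wrist_force'],2),'g',round(s['grip_width'],3),'j',np.round(s['joints'],2))
    print('shift',d.round(4),'roll',round(r,4)); return d,r
E
python3 - <<'E'
from mv import *
to([.4622,-.3574,.205],np.pi/2-.5803)
for uv in((402,183),(412,233),(378,281)): print(ray('top',uv,.1)[:2])
E
```

```text
t 0.5 pos [ 0.1936 -0.4879  0.2312] yang -1.193 F [-0.47  0.19  0.2 ] g 1.0 j [-1.19  0.24 -0.01  1.32 -0.    1.57]
shift [ 0.2978 -0.0222  0.0263] roll -2.1835
[ 0.55281384 -0.47424944]
[ 0.38837286 -0.49987508]
[ 0.23390777 -0.38684429]
```

>>> {"api": "jog_arm", "payload": {"motion": [{"dx": 0.03,"dy": -0.002,"dz": 0.0,"roll": -0.14},{"dx": 0.06,"dy": -0.004,"dz": 0.0,"roll": -0.28},{"dx": 0.09,"dy": -0.007,"dz": 0.0,"roll": -0.42},{"dx": 0.12,"dy": -0.009,"dz": 0.0,"roll": -0.56},{"dx": 0.15,"dy": -0.011,"dz": 0.0,"roll": -0.7},{"dx": 0.18,"dy": -0.013,"dz": 0.0,"roll": -0.84},{"dx": 0.21,"dy": -0.016,"dz": 0.0,"roll": -0.98},{"dx": 0.24,"dy": -0.018,"dz": 0.0,"roll": -1.12},{"dx": 0.27,"dy": -0.02,"dz": 0.01,"roll": -1.26},{"dx": 0.298,"dy": -0.022,"dz": 0.02,"roll": -1.4}], "gripper": 100}}

```text
time_s: 1.5
ee_pos: [0.4639, -0.357, 0.2113]
ee_rot: [1.972, 2.444, 0.0]
wrist_force: [0.9, 0.1, 0.5]
grip_width: 0.999
```

```bash
python3 - <<'E'
from mv import *
to([.4622,-.3574,.205],np.pi/2-.5803)
E
```

```text
t 1.5 pos [ 0.4639 -0.357   0.2113] yang 0.213 F [0.9  0.09 0.54] g 0.999 j [-0.66  0.35  0.09  1.31  0.    0.7 ]
shift [-0.0001 -0.0018  0.0063] roll -0.7775
```

>>> {"api": "jog_arm", "payload": {"motion": [{"roll": -0.14},{"roll": -0.28},{"roll": -0.42},{"roll": -0.56},{"roll": -0.7},{"roll": -0.778},{"roll": -0.778}]}}

```text
invalid input
```

```bash
python3 - <<'E'
from mv import *
to([.4622,-.3574,.140],np.pi/2-.5803)
for c in('side','top'): cv2.imwrite(f'pics/{c}1.png',arm.camera(c))
a=cv2.imread('pics/side1.png');b=cv2.imread('pics/top1.png')
L=[] 
cv2.imwrite('pics/o4.png',np.hstack([cv2.resize(a[255:384,190:300],(440,516)),cv2.resize(b[165:256,320:410],(360,364))[:364] if 0 else cv2.resize(b[165:294,310:400],(360,516))]))
E
```

```text
t 1.5 pos [ 0.4639 -0.357   0.2113] yang 0.213 F [0.9  0.09 0.54] g 0.999 j [-0.66  0.35  0.09  1.31  0.    0.7 ]
shift [-0.     -0.0018  0.0713] roll -0.7775
```

View pics/o4.png

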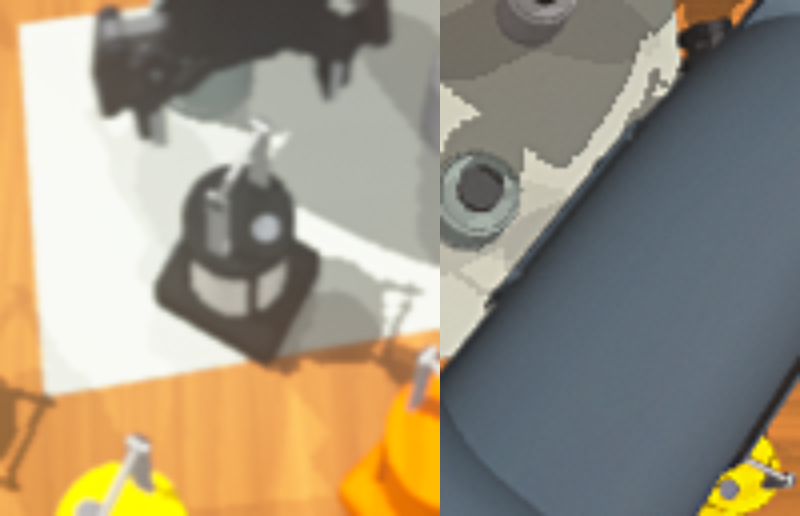

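>>> {"api": "jog_arm", "payload": {"motion": [{"dx": 0.0,"dy": -0.002,"dz": 0.0,"roll": -0.14},{"dx": 0.0,"dy": -0.002,"dz": 0.0,"roll": -0.28},{"dx": 0.0,"dy": -0.002,"dz": 0.0,"roll": -0.42},{"dx": 0.0,"dy": -0.002,"dz": 0.0,"roll": -0.56},{"dx": 0.0,"dy": -0.002,"dz": 0.0,"roll": -0.7},{"dx": 0.0,"dy": -0.002,"dz": 0.0,"roll": -0.778},{"dx": 0.0,"dy": -0.002,"dz": 0.005,"roll": -0.778}]}}

```text
time_s: 2.3
ee_pos: [0.4603, -0.3586, 0.207]
ee_rot: [0.908, 3.006, -0.001]
wrist_force: [-1.0, -0.1, 0.2]
grip_width: 0.999
```

```bash
python3 - <<'E'
from mv import *
to([.4622,-.3574,.140],np.pi/2-.5803)
for c in('side',): cv2.imwrite(f'pics/{c}2.png',arm.camera(c))
a=cv2.imread('pics/side2.png')
cv2.imwrite('pics/o5.png',cv2.resize(a[255:364,190:300],(660,654))[:600])
E
```

```text
t 2.3 pos [ 0.4603 -0.3586  0.207 ] yang 0.9839 F [-1.03 -0.09  0.23] g 0.999 j [-0.66  0.35  0.08  1.3  -0.   -0.07]
shift [-0.0009  0.0021  0.067 ] roll -0.0066
```

View pics/o5.png

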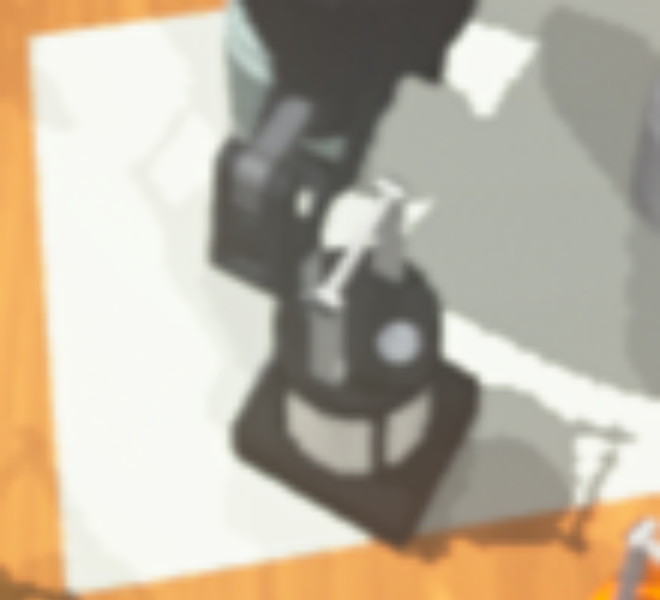

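The lamp is upright under the open gripper (bar from crop (330,295) to (390,185)), with the near finger in line. I'll descend over the straps.

>>> {"api": "jog_arm", "payload": {"motion": [{"dx": 0.0,"dy": 0.002,"dz": 0.012,"roll": 0.0},{"dx": -0.001,"dy": 0.002,"dz": 0.025,"roll": 0.0},{"dx": -0.001,"dy": 0.002,"dz": 0.038,"roll": 0.0},{"dx": -0.001,"dy": 0.002,"dz": 0.05,"roll": 0.0},{"dx": -0.001,"dy": 0.002,"dz": 0.06,"roll": -0.007},{"dx": -0.001,"dy": 0.002,"dz": 0.067,"roll": -0.007},{"dx": -0.001,"dy": 0.002,"dz": 0.067,"roll": -0.007},{"dx": -0.001,"dy": 0.002,"dz": 0.067,"roll": -0.007}]}}

```text
time_s: 3.15
ee_pos: [0.4626, -0.3569, 0.1394]
ee_rot: [0.897, 3.011, -0.0]
wrist_force: [0.9, 0.3, -0.6]
grip_width: 0.999
```

```bash
python3 - <<'E'
from mv import *
to([.4622,-.3574,.140],np.pi/2-.5803)
for c in('side',): cv2.imwrite(f'pics/{c}3.png',arm.camera(c))
a=cv2.imread('pics/side3.png')
cv2.imwrite('pics/o6.png',cv2.resize(a[265:364,190:300],(660,594)))
E
```

```text
t 3.15 pos [ 0.4626 -0.3569  0.1394] yang 0.9919 F [ 0.92  0.28 -0.62] g 0.999 j [-0.66  0.38 -0.05  1.14  0.   -0.08]
shift [ 0.0001 -0.0006 -0.0006] roll 0.0014
```

View pics/o6.png

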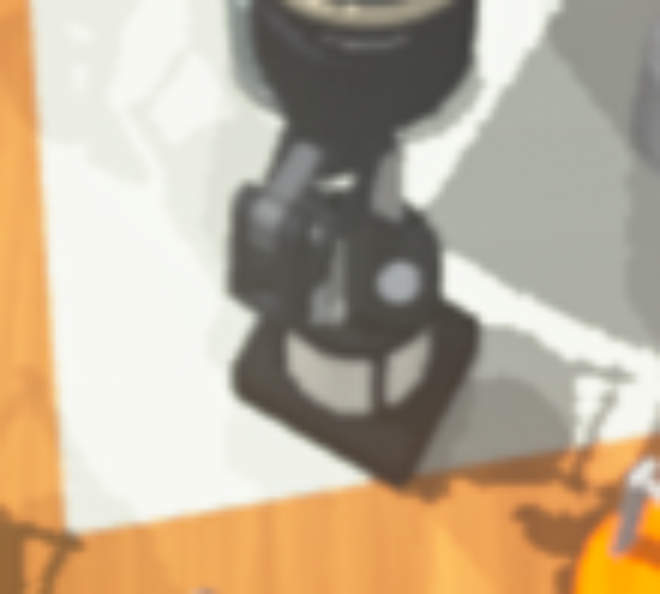

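The fingers stand beside the straps, with the finger at crop (260,250) and the strap at (325,280), and there is no contact. I'll close the gripper.

>>> {"api": "jog_arm", "payload": {"motion": [{"dx": 0.0,"dy": 0.0,"dz": 0.0,"roll": 0.0},{"dx": 0.0,"dy": 0.0,"dz": 0.0,"roll": 0.0},{"dx": 0.0,"dy": 0.0,"dz": 0.0,"roll": 0.0},{"dx": 0.0,"dy": 0.0,"dz": 0.0,"roll": 0.0},{"dx": 0.0,"dy": 0.0,"dz": 0.0,"roll": 0.0},{"dx": 0.0,"dy": 0.0,"dz": 0.0,"roll": 0.0},{"dx": 0.0,"dy": 0.0,"dz": 0.0,"roll": 0.0},{"dx": 0.0,"dy": 0.0,"dz": 0.0,"roll": 0.0}], "gripper": 0}}

```text
time_s: 4.0
ee_pos: [0.4627, -0.3573, 0.14]
ee_rot: [0.896, 3.01, -0.001]
wrist_force: [-1.7, -1.2, 5.3]
grip_width: 0.599
```

>>> {"api": "jog_arm", "payload": {"motion": [{"dx": 0.0,"dy": 0.0,"dz": -0.005,"roll": 0.0},{"dx": 0.0,"dy": 0.0,"dz": -0.015,"roll": 0.0},{"dx": 0.0,"dy": 0.0,"dz": -0.03,"roll": 0.0},{"dx": 0.0,"dy": 0.0,"dz": -0.05,"roll": 0.0},{"dx": 0.0,"dy": 0.0,"dz": -0.075,"roll": 0.0},{"dx": 0.0,"dy": 0.0,"dz": -0.1,"roll": 0.0},{"dx": 0.0,"dy": 0.0,"dz": -0.125,"roll": 0.0},{"dx": 0.0,"dy": 0.0,"dz": -0.145,"roll": 0.0},{"dx": 0.0,"dy": 0.0,"dz": -0.16,"roll": 0.0},{"dx": 0.0,"dy": 0.0,"dz": -0.16,"roll": 0.0}]}}

```text
time_s: 5.0
ee_pos: [0.4631, -0.3572, 0.3017]
ee_rot: [0.895, 3.008, -0.002]
wrist_force: [0.6, 0.6, -3.7]
grip_width: 0.6
```

```bash
python3 - <<'E'
from mv import *
x,y,t=.7542,.2161,.3691;d=.0275
o=np.array([x-d*np.cos(t),y-d*np.sin(t)]);u=np.array([np.cos(t),np.sin(t)])
seat=o-.1425*u;pre=seat-.08*u;print(seat,pre)
to([*pre,.30],np.pi/2+t)
for c in('side','top'): cv2.imwrite(f'pics/{c}4.png',arm.camera(c))
a=cv2.imread('pics/side4.png')
cv2.imwrite('pics/o7.png',cv2.resize(a[185:334,170:320],(600,596)))
E
```

```text
[0.59564909 0.15476805] [0.52103689 0.12590595]
t 5.0 pos [ 0.4631 -0.3572  0.3017] yang 0.9921 F [ 0.62  0.6  -3.74] g 0.6 j [-0.66  0.33  0.3   1.53  0.   -0.08]
shift [0.2157 0.4361 0.0009] roll -0.9478
```

View pics/o7.png

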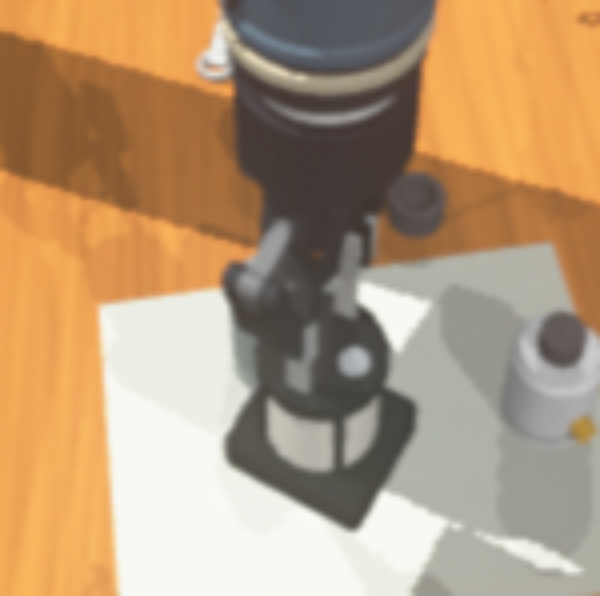

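>>> {"api": "jog_arm", "payload": {"motion": [{"dx": 0.002,"dy": 0.004,"dz": 0.0,"roll": -0.01},{"dx": 0.008,"dy": 0.016,"dz": 0.0,"roll": -0.035},{"dx": 0.016,"dy": 0.032,"dz": 0.0,"roll": -0.07},{"dx": 0.027,"dy": 0.054,"dz": 0.0,"roll": -0.12},{"dx": 0.04,"dy": 0.08,"dz": 0.0,"roll": -0.18},{"dx": 0.053,"dy": 0.107,"dz": 0.0,"roll": -0.24},{"dx": 0.066,"dy": 0.134,"dz": 0.0,"roll": -0.3},{"dx": 0.079,"dy": 0.16,"dz": 0.0,"roll": -0.35},{"dx": 0.092,"dy": 0.186,"dz": 0.0,"roll": -0.4},{"dx": 0.105,"dy": 0.212,"dz": 0.0,"roll": -0.45}]}}

```text
time_s: 6.1
ee_pos: [0.4899, -0.1193, 0.2992]
ee_rot: [-0.195, -3.135, -0.001]
wrist_force: [0.1, -0.4, -3.6]
grip_width: 0.594
```

```bash
python3 - <<'E'
from mv import *
to([.521,.1259,.30],np.pi/2+.3691)
E
```

```text
t 6.1 pos [ 0.4899 -0.1193  0.2992] yang 1.4468 F [ 0.07 -0.44 -3.62] g 0.594 j [-0.24  0.19  0.09  1.48  0.   -0.12]
shift [-0.0005  0.2472 -0.0006] roll -0.4931
```

>>> {"api": "jog_arm", "payload": {"motion": [{"dx": 0.0,"dy": 0.028,"dz": 0.0,"roll": -0.055},{"dx": 0.0,"dy": 0.057,"dz": 0.0,"roll": -0.11},{"dx": 0.0,"dy": 0.086,"dz": 0.0,"roll": -0.17},{"dx": 0.0,"dy": 0.115,"dz": 0.0,"roll": -0.23},{"dx": 0.0,"dy": 0.144,"dz": 0.0,"roll": -0.29},{"dx": 0.0,"dy": 0.172,"dz": 0.0,"roll": -0.34},{"dx": 0.0,"dy": 0.199,"dz": 0.0,"roll": -0.4},{"dx": 0.0,"dy": 0.222,"dz": 0.0,"roll": -0.45},{"dx": 0.0,"dy": 0.238,"dz": 0.0,"roll": -0.48},{"dx": 0.0,"dy": 0.247,"dz": 0.0,"roll": -0.493}]}}

```text
time_s: 7.1
ee_pos: [0.5216, 0.1248, 0.2992]
ee_rot: [0.574, -3.088, -0.0]
wrist_force: [0.4, -0.6, -2.1]
grip_width: 0.593
```

>>> {"api": "jog_arm", "payload": {"motion": [{"dx": 0.0,"dy": 0.0,"dz": 0.0,"roll": 0.0},{"dx": 0.0,"dy": 0.0,"dz": 0.0,"roll": 0.0}]}}

```text
time_s: 7.3
ee_pos: [0.522, 0.1226, 0.2993]
ee_rot: [0.568, -3.089, 0.0]
wrist_force: [-0.4, -0.1, -3.5]
grip_width: 0.593
```

```bash
python3 - <<'E'
from ov import *
from mv import to
np.set_printoptions(precision=4,suppress=True)
to([.521,.1259,.263],np.pi/2+.3691)
for c in('side','top'): cv2.imwrite(f'pics/{c}5.png',arm.camera(c))
a=cv2.imread('pics/side5.png');b=cv2.imread('pics/top5.png')
cv2.imwrite('pics/o8.png',cv2.resize(a[85:185,230:350],None,fx=6.5,fy=5.9,interpolation=cv2.INTER_CUBIC))
cv2.imwrite('pics/o9.png',cv2.resize(b[95:195,165:265],None,fx=6,fy=6,interpolation=cv2.INTER_CUBIC))
E
```

```text
t 7.3 pos [0.522  0.1226 0.2993] yang 1.9346 F [-0.42 -0.07 -3.49] g 0.593 j [ 0.23  0.25  0.17  1.49 -0.   -0.13]
shift [-0.0002  0.0034  0.0363] roll -0.0053
```

View pics/o8.png

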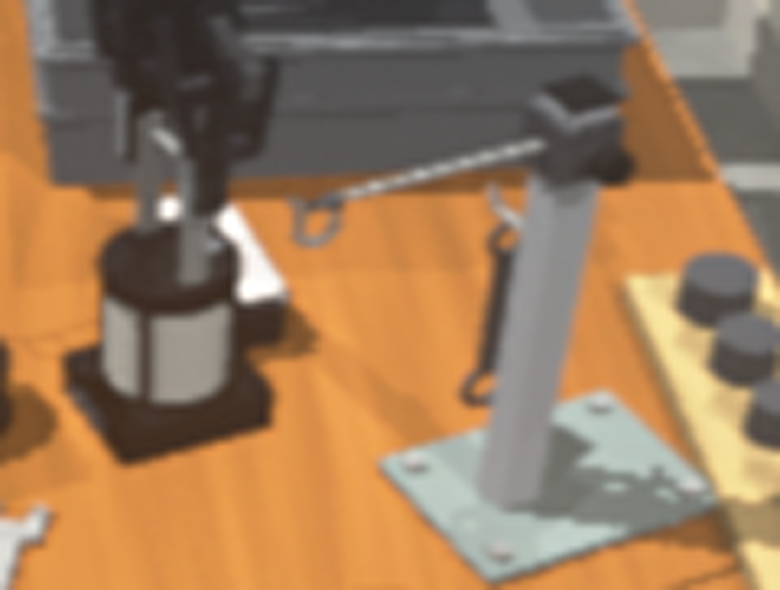

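View pics/o9.png

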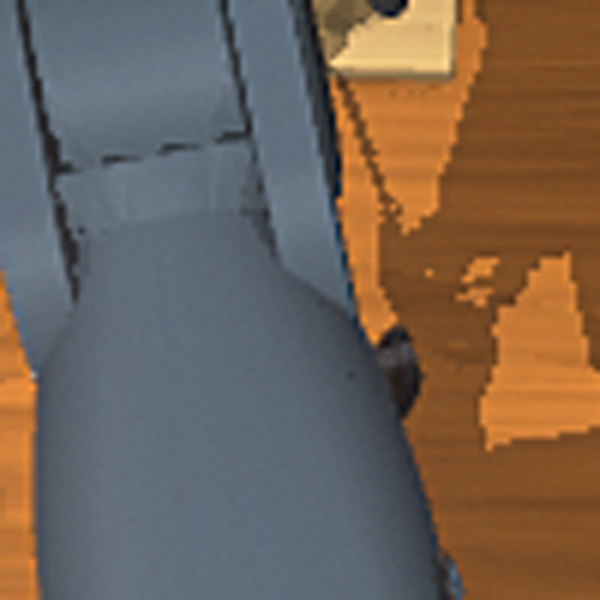

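```bash
python3 - <<'E'
from ov import *
a0=cv2.imread('pics/side0.png');b0=cv2.imread('pics/top0.png');a=cv2.imread('pics/side5.png')
cv2.imwrite('pics/p1.png',np.hstack([overlay(a0,'side',(268,105),30,30,13,[]),overlay(b0,'top',(190,133),30,30,13,[])]))
x,y,t=.7542,.2161,.3691
rows=[]
for d,dz in((.0275,-.005),(.030,-.005),(.030,0)):
    S=stand_segs(x-d*np.cos(t),y-d*np.sin(t),t,dz,-d)
    rows.append(np.hstack([overlay(a0,'side',(268,105),30,25,8,S[-1:]),overlay(b0,'top',(190,133),30,25,8,S[-1:])]))
cv2.imwrite('pics/p2.png',np.vstack(rows))
cv2.imwrite('pics/p3.png',overlay(a,'side',(230,95),60,75,8,lamp_segs(.522,.1226,.3638,.2993+.025-.165)))
E
```

```text
(no output)
```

View pics/p1.png

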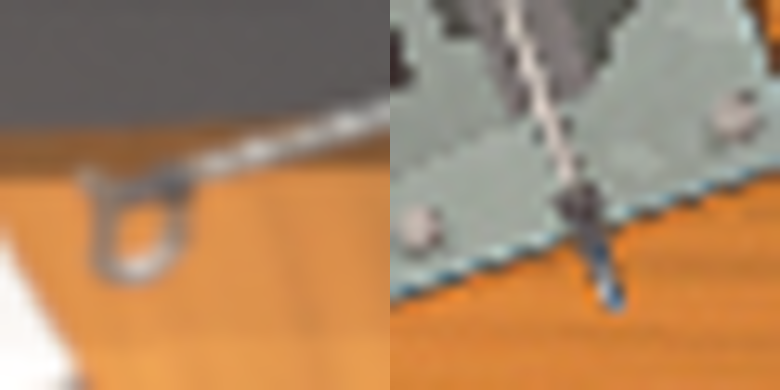

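View pics/p2.png

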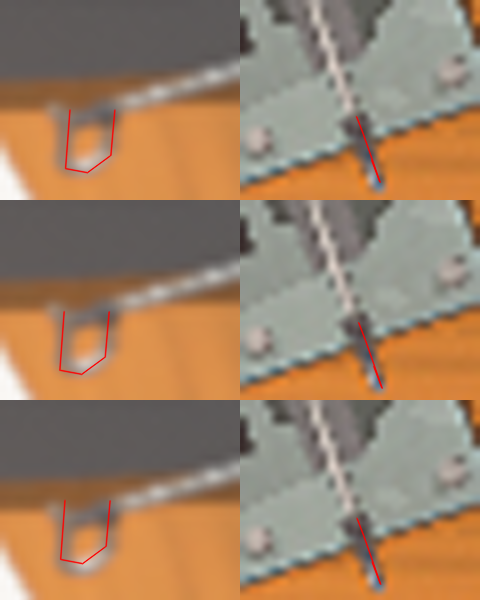

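View pics/p3.png

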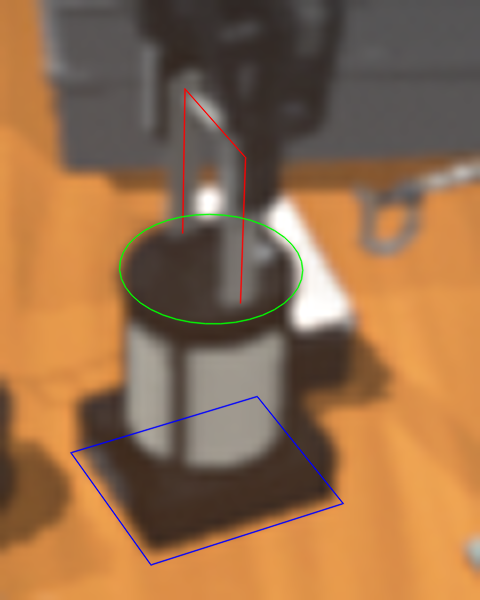

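Side view shows the lamp at crop (165,270) with its bar level above the hook U at (318,220), and the pose overlays agree to about 2 mm. I'll drop to the entry height.

>>> {"api": "jog_arm", "payload": {"motion": [{"dx": 0.0,"dy": 0.002,"dz": 0.008,"roll": -0.005},{"dx": 0.0,"dy": 0.004,"dz": 0.018,"roll": -0.005},{"dx": 0.0,"dy": 0.004,"dz": 0.028,"roll": -0.005},{"dx": 0.0,"dy": 0.004,"dz": 0.034,"roll": -0.005},{"dx": 0.0,"dy": 0.004,"dz": 0.034,"roll": -0.005},{"dx": 0.0,"dy": 0.004,"dz": 0.034,"roll": -0.005}]}}

```text
time_s: 8.0
ee_pos: [0.5209, 0.1267, 0.2652]
ee_rot: [0.576, -3.088, -0.0]
wrist_force: [-0.6, -0.2, -2.5]
grip_width: 0.592
```

>>> {"api": "jog_arm", "payload": {"motion": [{"dx": -0.006,"dy": 0.0,"dz": 0.0,"roll": 0.0},{"dx": -0.015,"dy": 0.0,"dz": 0.0,"roll": 0.0},{"dx": -0.025,"dy": 0.0,"dz": 0.0,"roll": 0.0},{"dx": -0.035,"dy": 0.0,"dz": 0.0,"roll": 0.0},{"dx": -0.042,"dy": 0.0,"dz": 0.0,"roll": 0.0},{"dx": -0.045,"dy": 0.0,"dz": 0.0,"roll": 0.0},{"dx": -0.045,"dy": 0.0,"dz": 0.0,"roll": 0.0}]}}

```text
time_s: 8.7
ee_pos: [0.5632, 0.1431, 0.2649]
ee_rot: [0.577, -3.088, -0.0]
wrist_force: [-0.3, -0.1, -3.3]
grip_width: 0.592
```

```bash
python3 - <<'E'
from ov import *
from mv import to
to([.5952,.1546,.265],np.pi/2+.3691)
cv2.imwrite('pics/side6.png',arm.camera('side'))
a=cv2.imread('pics/side6.png')
cv2.imwrite('pics/q1.png',overlay(a,'side',(240,95),75,60,10,[]))
E
```

```text
t 8.7 pos [0.5632 0.1431 0.2649] yang 1.9401 F [-0.28 -0.09 -3.27] g 0.592 j [ 0.25  0.33  0.2   1.44  0.   -0.12]
shift [-0.034  -0.0009 -0.0001] roll 0.0002
```

View pics/q1.png

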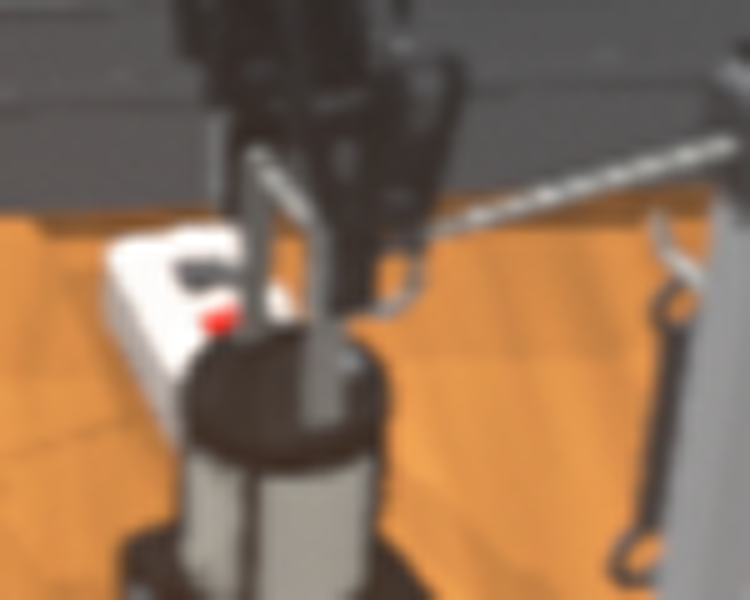

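The bar is at crop (250,155)–(325,225) and the hook U, partly behind the near finger, at (395,305). The hook lies between bar and cap height, so I'll advance in small steps and watch the force.

>>> {"api": "jog_arm", "payload": {"motion": [{"dx": -0.004,"dy": 0.0,"dz": 0.0,"roll": 0.0},{"dx": -0.009,"dy": -0.001,"dz": 0.0,"roll": 0.0},{"dx": -0.014,"dy": -0.001,"dz": 0.0,"roll": 0.0},{"dx": -0.018,"dy": -0.001,"dz": 0.0,"roll": 0.0},{"dx": -0.02,"dy": -0.001,"dz": 0.0,"roll": 0.0},{"dx": -0.02,"dy": -0.001,"dz": 0.0,"roll": 0.0}]}}

```text
time_s: 9.35
ee_pos: [0.5821, 0.1494, 0.2651]
ee_rot: [0.577, -3.088, -0.0]
wrist_force: [1.1, -0.9, -3.2]
grip_width: 0.593
```

```bash
python3 - <<'E'
from ov import *
from mv import to
to([.5952,.1546,.265],np.pi/2+.3691)
cv2.imwrite('pics/side7.png',arm.camera('side'))
a=cv2.imread('pics/side7.png')
cv2.imwrite('pics/q2.png',overlay(a,'side',(240,95),75,60,10,[]))
E
```

```text
t 9.35 pos [0.5821 0.1494 0.2651] yang 1.94 F [ 1.11 -0.9  -3.21] g 0.593 j [ 0.25  0.37  0.25  1.46  0.   -0.12]
shift [-0.0141  0.0001  0.0001] roll 0.0001
```

View pics/q2.png

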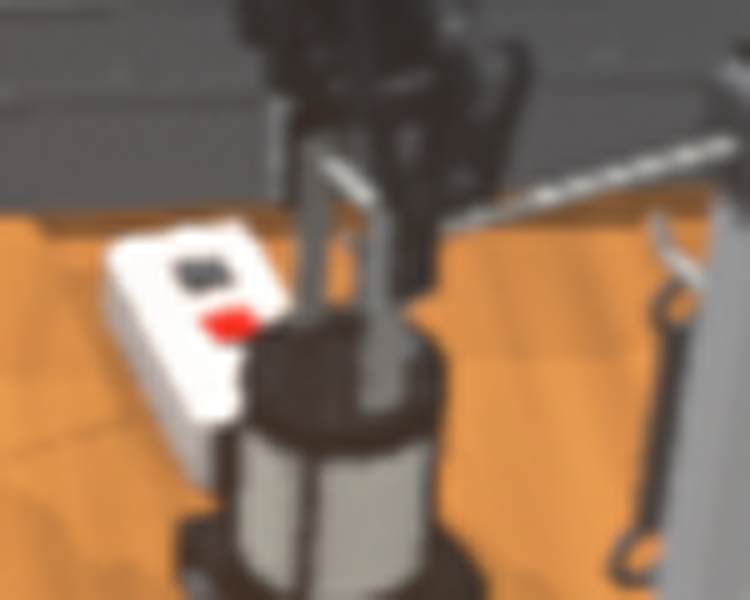

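The hook tip shows at crop (350,235), midway between the straps and below the bar. I'll advance the last 14 mm.

>>> {"api": "jog_arm", "payload": {"motion": [{"dx": -0.004,"dy": 0.0,"dz": 0.0,"roll": 0.0},{"dx": -0.009,"dy": 0.0,"dz": 0.0,"roll": 0.0},{"dx": -0.013,"dy": 0.0,"dz": 0.0,"roll": 0.0},{"dx": -0.014,"dy": 0.0,"dz": 0.0,"roll": 0.0},{"dx": -0.014,"dy": 0.0,"dz": 0.0,"roll": 0.0}]}}

```text
time_s: 9.9
ee_pos: [0.5951, 0.1544, 0.2651]
ee_rot: [0.577, -3.088, -0.0]
wrist_force: [0.4, -0.7, -2.9]
grip_width: 0.594
```

```bash
python3 - <<'E'
from ov import *
from mv import to
to([.5952,.1546,.265],np.pi/2+.3691)
cv2.imwrite('pics/side8.png',arm.camera('side'))
a=cv2.imread('pics/side8.png')
x,y,t=.7542,.2161,.3691;d=.028
S=stand_segs(x-d*np.cos(t),y-d*np.sin(t),t,-.003,-d)
L=lamp_segs(.5952,.1546,t,.265+.025-.165)
cv2.imwrite('pics/q3.png',np.hstack([overlay(a,'side',(255,100),40,60,10,[]),overlay(a,'side',(255,100),40,60,10,S[-1:]+L)]))
E
```

```text
t 9.9 pos [0.5951 0.1544 0.2651] yang 1.9401 F [ 0.4  -0.66 -2.87] g 0.594 j [ 0.25  0.39  0.29  1.47  0.   -0.12]
shift [-0.0002  0.0001  0.0001] roll 0.0002
```

View pics/q3.png

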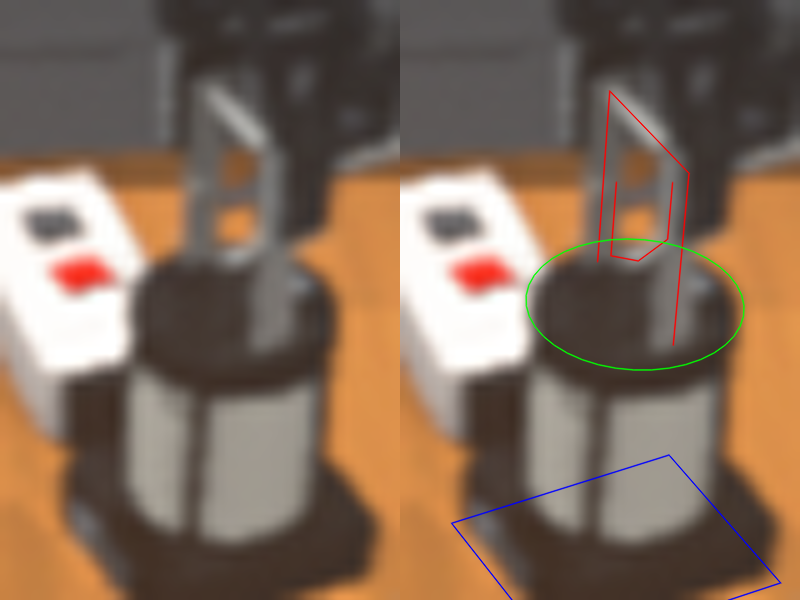

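The gate at crop (235,190) and the U bottom at (238,255) show between the straps, with the bar centred above at (240,117). I'll lower it onto the gate.

>>> {"api": "jog_arm", "payload": {"motion": [{"dx": 0.0,"dy": 0.0,"dz": 0.004,"roll": 0.0},{"dx": 0.0,"dy": 0.0,"dz": 0.008,"roll": 0.0},{"dx": 0.0,"dy": 0.0,"dz": 0.011,"roll": 0.0},{"dx": 0.0,"dy": 0.0,"dz": 0.012,"roll": 0.0},{"dx": 0.0,"dy": 0.0,"dz": 0.012,"roll": 0.0}]}}

```text
time_s: 10.45
ee_pos: [0.5947, 0.1543, 0.2531]
ee_rot: [0.577, -3.088, -0.0]
wrist_force: [-0.6, 0.1, -4.2]
grip_width: 0.593
```

>>> {"api": "jog_arm", "payload": {"motion": [{"dx": 0.0,"dy": 0.0,"dz": 0.001,"roll": 0.0},{"dx": 0.0,"dy": 0.0,"dz": 0.002,"roll": 0.0},{"dx": 0.0,"dy": 0.0,"dz": 0.003,"roll": 0.0},{"dx": 0.0,"dy": 0.0,"dz": 0.003,"roll": 0.0}]}}

```text
time_s: 10.85
ee_pos: [0.5948, 0.1543, 0.2502]
ee_rot: [0.577, -3.088, -0.0]
wrist_force: [-0.1, 0.4, -3.5]
grip_width: 0.595
```

>>> {"api": "jog_arm", "payload": {"motion": [{"dx": 0.0,"dy": 0.0,"dz": 0.001,"roll": 0.0},{"dx": 0.0,"dy": 0.0,"dz": 0.002,"roll": 0.0},{"dx": 0.0,"dy": 0.0,"dz": 0.003,"roll": 0.0},{"dx": 0.0,"dy": 0.0,"dz": 0.003,"roll": 0.0}]}}

```text
time_s: 11.25
ee_pos: [0.5948, 0.1543, 0.2471]
ee_rot: [0.577, -3.088, -0.0]
wrist_force: [0.0, -0.3, -3.1]
grip_width: 0.596
```

>>> {"api": "jog_arm", "payload": {"motion": [{"dx": 0.0,"dy": 0.0,"dz": 0.001,"roll": 0.0},{"dx": 0.0,"dy": 0.0,"dz": 0.002,"roll": 0.0},{"dx": 0.0,"dy": 0.0,"dz": 0.002,"roll": 0.0}]}}

```text
time_s: 11.55
ee_pos: [0.5949, 0.1543, 0.2451]
ee_rot: [0.577, -3.088, -0.0]
wrist_force: [1.0, 0.2, -3.7]
grip_width: 0.593
```

>>> {"api": "jog_arm", "payload": {"motion": [{"dx": 0.0,"dy": 0.0,"dz": 0.001,"roll": 0.0},{"dx": 0.0,"dy": 0.0,"dz": 0.002,"roll": 0.0},{"dx": 0.0,"dy": 0.0,"dz": 0.002,"roll": 0.0}]}}

```text
time_s: 11.85
ee_pos: [0.595, 0.1543, 0.2434]
ee_rot: [-0.576, 3.088, 0.0]
wrist_force: [0.7, -0.3, -0.4]
grip_width: 0.598
```

```bash
python3 - <<'E'
from ov import *
from mv import to
to([.5952,.1546,.265],np.pi/2+.3691)
cv2.imwrite('pics/side9.png',arm.camera('side'))
a=cv2.imread('pics/side9.png')
cv2.imwrite('pics/q4.png',overlay(a,'side',(255,95),45,55,11,[])[:600])
E
```

```text
t 11.85 pos [0.595  0.1543 0.2434] yang 1.9399 F [ 0.67 -0.34 -0.45] g 0.598 j [ 0.25  0.39  0.24  1.42  0.   -0.12]
shift [-0.0003  0.0002 -0.0216] roll 0.0
```

View pics/q4.png

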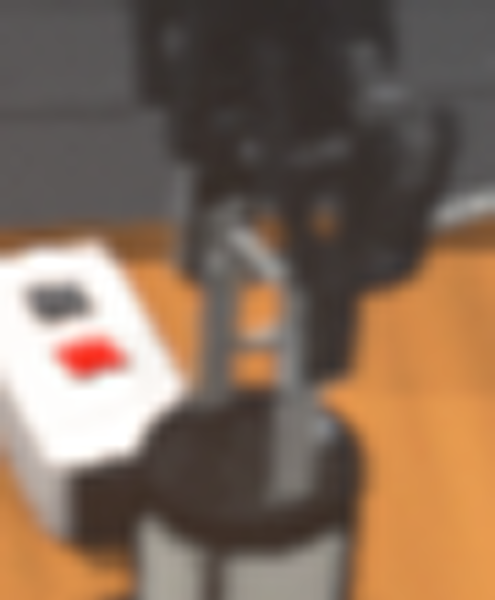

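Contact came at TCP z 0.2435, as predicted for the bar on the gate. The bar lies at crop (255,255) and the U bottom below it at (255,340). I'll press on.

>>> {"api": "jog_arm", "payload": {"motion": [{"dx": 0.0,"dy": 0.0,"dz": 0.001,"roll": 0.0},{"dx": 0.0,"dy": 0.0,"dz": 0.002,"roll": 0.0},{"dx": 0.0,"dy": 0.0,"dz": 0.002,"roll": 0.0}]}}

```text
time_s: 12.2
ee_pos: [0.595, 0.1543, 0.2417]
ee_rot: [-0.577, 3.087, 0.0]
wrist_force: [-0.6, -0.6, 3.4]
grip_width: 0.593
```

>>> {"api": "jog_arm", "payload": {"motion": [{"dx": 0.0,"dy": 0.0,"dz": 0.001,"roll": 0.0},{"dx": 0.0,"dy": 0.0,"dz": 0.002,"roll": 0.0},{"dx": 0.0,"dy": 0.0,"dz": 0.002,"roll": 0.0}]}}

```text
time_s: 12.5
ee_pos: [0.595, 0.1543, 0.2398]
ee_rot: [-0.576, 3.087, 0.0]
wrist_force: [-1.3, -0.6, 6.2]
grip_width: 0.594
```

>>> {"api": "jog_arm", "payload": {"motion": [{"dx": 0.0,"dy": 0.0,"dz": 0.001,"roll": 0.0},{"dx": 0.0,"dy": 0.0,"dz": 0.002,"roll": 0.0},{"dx": 0.0,"dy": 0.0,"dz": 0.002,"roll": 0.0}]}}

```text
time_s: 12.8
ee_pos: [0.5951, 0.1544, 0.2381]
ee_rot: [-0.576, 3.087, 0.0]
wrist_force: [-1.5, 0.7, 7.2]
grip_width: 0.594
```

>>> {"api": "jog_arm", "payload": {"motion": [{"dx": 0.0,"dy": 0.0,"dz": 0.001,"roll": 0.0},{"dx": 0.0,"dy": 0.0,"dz": 0.002,"roll": 0.0},{"dx": 0.0,"dy": 0.0,"dz": 0.002,"roll": 0.0}]}}

```text
time_s: 13.1
ee_pos: [0.5954, 0.1545, 0.2364]
ee_rot: [-0.576, 3.086, 0.0]
wrist_force: [-1.2, -0.6, 10.0]
grip_width: 0.592
```

>>> {"api": "jog_arm", "payload": {"motion": [{"dx": 0.0,"dy": 0.0,"dz": 0.001,"roll": 0.0},{"dx": 0.0,"dy": 0.0,"dz": 0.002,"roll": 0.0},{"dx": 0.0,"dy": 0.0,"dz": 0.002,"roll": 0.0}]}}

```text
time_s: 13.4
ee_pos: [0.5953, 0.1544, 0.2345]
ee_rot: [-0.576, 3.086, 0.0]
wrist_force: [-3.4, -0.1, 10.0]
grip_width: 0.59
```

```bash
python3 - <<'E'
from ov import *
from mv import to
to([.5952,.1546,.265],np.pi/2+.3691);s=arm.sense();print(s['ft_torque'],s['ee_rot'])
cv2.imwrite('pics/side10.png',arm.camera('side'))
a=cv2.imread('pics/side10.png');b=cv2.imread('pics/side9.png')
cv2.imwrite('pics/q5.png',np.hstack([overlay(b,'side',(260,95),36,55,11,[])[:600],overlay(a,'side',(260,95),36,55,11,[])[:600]]))
for i in range(3): arm.camera('side');print(arm.sense()['wrist_force'])
E
```

```text
t 13.4 pos [0.5953 0.1544 0.2345] yang 1.94 F [-3.42 -0.05 10.03] g 0.59 j [ 0.25  0.39  0.22  1.4   0.   -0.12]
shift [-0.0001  0.0002 -0.0305] roll 0.0001
[-0.16213774  0.41356632  0.02527051] [-5.76271549e-01  3.08618411e+00  3.71058907e-04]
[-2.58161161 -0.56288628 10.20669668]
[-2.66329207 -0.33548131  9.75886437]
[-1.43499906 -1.02225622  8.88739975]
```

View pics/q5.png

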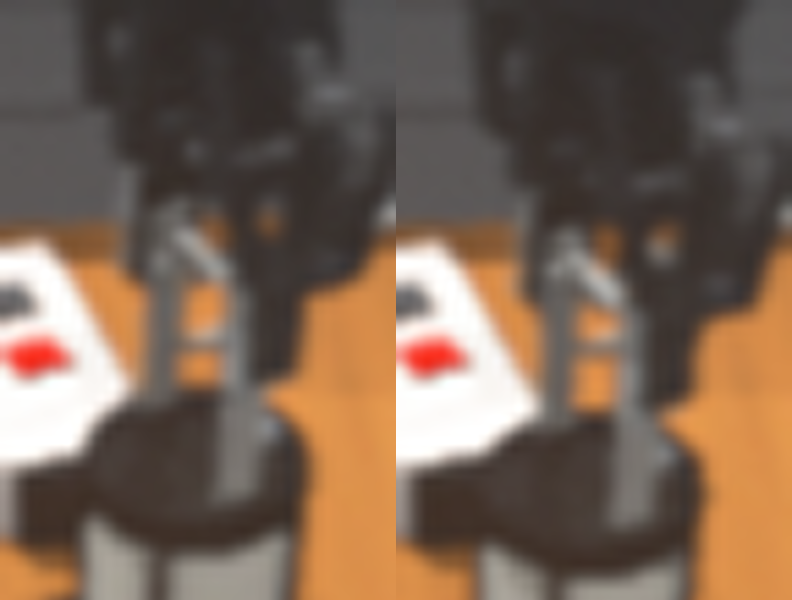

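The right panel shows the bar lower, at (600,275), with the U bottom still at (600,345), so the gate is yielding with no slip in the grip. The reaction on the bar is towards -x, so I'll shift 1 mm that way and continue.

>>> {"api": "jog_arm", "payload": {"motion": [{"dx": 0.001,"dy": 0.0,"dz": 0.0,"roll": 0.0},{"dx": 0.001,"dy": 0.0,"dz": 0.001,"roll": 0.0},{"dx": 0.001,"dy": 0.0,"dz": 0.001,"roll": 0.0}]}}

```text
time_s: 13.9
ee_pos: [0.5938, 0.1539, 0.233]
ee_rot: [-0.577, 3.088, 0.0]
wrist_force: [-2.9, -0.8, 6.3]
grip_width: 0.596
```

>>> {"api": "jog_arm", "payload": {"motion": [{"dx": 0.0,"dy": 0.0,"dz": 0.001,"roll": 0.0},{"dx": 0.0,"dy": 0.0,"dz": 0.001,"roll": 0.0},{"dx": 0.0,"dy": 0.0,"dz": 0.001,"roll": 0.0}]}}

```text
time_s: 14.2
ee_pos: [0.5936, 0.1538, 0.2316]
ee_rot: [0.576, -3.088, 0.0]
wrist_force: [-3.2, -1.2, 6.0]
grip_width: 0.598
```

>>> {"api": "jog_arm", "payload": {"motion": [{"dx": 0.0,"dy": 0.0,"dz": 0.001,"roll": 0.0},{"dx": 0.0,"dy": 0.0,"dz": 0.001,"roll": 0.0},{"dx": 0.0,"dy": 0.0,"dz": 0.001,"roll": 0.0}]}}

```text
time_s: 14.5
ee_pos: [0.5936, 0.1538, 0.2304]
ee_rot: [0.577, -3.088, 0.0]
wrist_force: [-3.1, -1.1, 3.9]
grip_width: 0.594
```

>>> {"api": "jog_arm", "payload": {"motion": [{"dx": 0.0,"dy": 0.0,"dz": 0.001,"roll": 0.0},{"dx": 0.0,"dy": 0.0,"dz": 0.001,"roll": 0.0},{"dx": 0.0,"dy": 0.0,"dz": 0.001,"roll": 0.0}]}}

```text
time_s: 14.8
ee_pos: [0.5937, 0.1539, 0.2291]
ee_rot: [0.577, -3.088, -0.0]
wrist_force: [-5.6, -1.6, 3.7]
grip_width: 0.597
```

>>> {"api": "jog_arm", "payload": {"motion": [{"dx": 0.0,"dy": 0.0,"dz": 0.001,"roll": 0.0},{"dx": 0.0,"dy": 0.0,"dz": 0.001,"roll": 0.0},{"dx": 0.0,"dy": 0.0,"dz": 0.001,"roll": 0.0}]}}

```text
time_s: 15.1
ee_pos: [0.5938, 0.1539, 0.228]
ee_rot: [0.577, -3.088, -0.0]
wrist_force: [-4.7, -2.4, 2.5]
grip_width: 0.597
```

>>> {"api": "jog_arm", "payload": {"motion": [{"dx": 0.0,"dy": 0.0,"dz": 0.001,"roll": 0.0},{"dx": 0.0,"dy": 0.0,"dz": 0.001,"roll": 0.0},{"dx": 0.0,"dy": 0.0,"dz": 0.001,"roll": 0.0}]}}

```text
time_s: 15.4
ee_pos: [0.5944, 0.1541, 0.2268]
ee_rot: [-0.577, 3.088, 0.0]
wrist_force: [-0.3, -0.9, -3.5]
grip_width: 0.596
```

The force dropped back to the lamp's bare weight, so the bar is past the gate. I'll lower it gently to the bottom.

>>> {"api": "jog_arm", "payload": {"motion": [{"dx": 0.0,"dy": 0.0,"dz": 0.001,"roll": 0.0},{"dx": 0.0,"dy": 0.0,"dz": 0.002,"roll": 0.0},{"dx": 0.0,"dy": 0.0,"dz": 0.002,"roll": 0.0}]}}

```text
time_s: 15.7
ee_pos: [0.594, 0.154, 0.225]
ee_rot: [0.577, -3.088, -0.0]
wrist_force: [-0.7, -0.5, -3.6]
grip_width: 0.592
```

>>> {"api": "jog_arm", "payload": {"motion": [{"dx": 0.0,"dy": 0.0,"dz": 0.001,"roll": 0.0},{"dx": 0.0,"dy": 0.0,"dz": 0.001,"roll": 0.0},{"dx": 0.0,"dy": 0.0,"dz": 0.001,"roll": 0.0}]}}

```text
time_s: 16.0
ee_pos: [0.594, 0.154, 0.2243]
ee_rot: [-0.577, 3.088, 0.0]
wrist_force: [0.1, 0.4, -3.1]
grip_width: 0.594
```

```bash
python3 - <<'E'
from ov import *
from mv import to
to([.5952,.1546,.2225],np.pi/2+.3691)
cv2.imwrite('pics/side11.png',arm.camera('side'))
a=cv2.imread('pics/side11.png')
cv2.imwrite('pics/q6.png',overlay(a,'side',(255,100),45,50,12,[])[:600])
E
```

```text
t 16.0 pos [0.594  0.154  0.2243] yang 1.94 F [ 0.08  0.42 -3.08] g 0.594 j [ 0.25  0.39  0.2   1.37  0.   -0.12]
shift [-0.0014  0.0002  0.0018] roll 0.0001
```

View pics/q6.png

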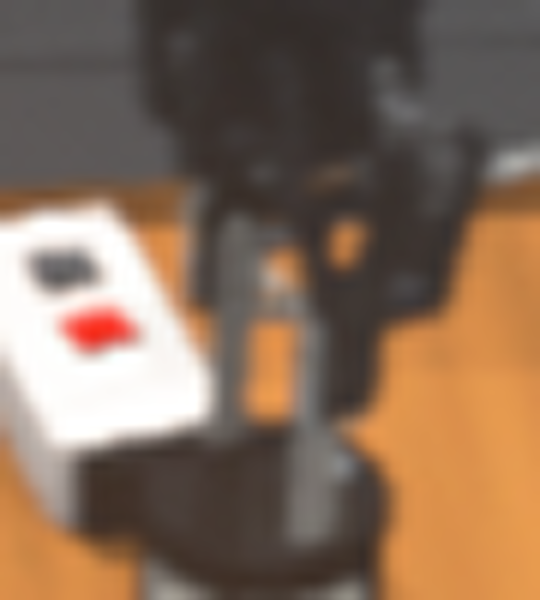

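>>> {"api": "jog_arm", "payload": {"motion": [{"dx": 0.0,"dy": 0.0,"dz": 0.001,"roll": 0.0},{"dx": 0.0,"dy": 0.0,"dz": 0.001,"roll": 0.0},{"dx": 0.0,"dy": 0.0,"dz": 0.001,"roll": 0.0}]}}

```text
time_s: 16.35
ee_pos: [0.5939, 0.154, 0.2233]
ee_rot: [0.577, -3.088, -0.0]
wrist_force: [0.2, -0.6, -3.2]
grip_width: 0.593
```

>>> {"api": "jog_arm", "payload": {"motion": [{"dx": 0.0,"dy": 0.0,"dz": 0.0005,"roll": 0.0},{"dx": 0.0,"dy": 0.0,"dz": 0.0005,"roll": 0.0},{"dx": 0.0,"dy": 0.0,"dz": 0.0005,"roll": 0.0}]}}

```text
time_s: 16.65
ee_pos: [0.594, 0.1539, 0.2228]
ee_rot: [0.577, -3.088, -0.0]
wrist_force: [-0.2, 0.1, -3.3]
grip_width: 0.597
```

>>> {"api": "jog_arm", "payload": {"motion": [{"dx": 0.0,"dy": 0.0,"dz": 0.0005,"roll": 0.0},{"dx": 0.0,"dy": 0.0,"dz": 0.0005,"roll": 0.0}]}}

```text
time_s: 16.85
ee_pos: [0.594, 0.154, 0.2224]
ee_rot: [-0.577, 3.088, 0.0]
wrist_force: [-0.4, 1.0, -2.5]
grip_width: 0.596
```

>>> {"api": "jog_arm", "payload": {"motion": [{"dx": 0.0,"dy": 0.0,"dz": 0.0005,"roll": 0.0},{"dx": 0.0,"dy": 0.0,"dz": 0.0005,"roll": 0.0}]}}

```text
time_s: 17.05
ee_pos: [0.5941, 0.154, 0.222]
ee_rot: [-0.577, 3.088, 0.0]
wrist_force: [-0.2, -0.7, -1.3]
grip_width: 0.593
```

>>> {"api": "jog_arm", "payload": {"motion": [{"dx": 0.0,"dy": 0.0,"dz": 0.0005,"roll": 0.0},{"dx": 0.0,"dy": 0.0,"dz": 0.0005,"roll": 0.0}]}}

```text
time_s: 17.25
ee_pos: [0.5941, 0.154, 0.2215]
ee_rot: [-0.577, 3.088, 0.0]
wrist_force: [-0.1, 0.5, 0.3]
grip_width: 0.593
```

Contact is about 3.7 N. I'll hold for the rest phase.

>>> {"api": "jog_arm", "payload": {"motion": [{"dx": 0.0,"dy": 0.0,"dz": 0.0,"roll": 0.0},{"dx": 0.0,"dy": 0.0,"dz": 0.0,"roll": 0.0},{"dx": 0.0,"dy": 0.0,"dz": 0.0,"roll": 0.0},{"dx": 0.0,"dy": 0.0,"dz": 0.0,"roll": 0.0},{"dx": 0.0,"dy": 0.0,"dz": 0.0,"roll": 0.0},{"dx": 0.0,"dy": 0.0,"dz": 0.0,"roll": 0.0}]}}

```text
time_s: 17.85
ee_pos: [0.594, 0.154, 0.2214]
ee_rot: [-0.577, 3.088, 0.0]
wrist_force: [1.3, 0.7, 0.5]
grip_width: 0.595
```

```bash
python3 - <<'E'
from ov import *
F=[]
for i in range(5):
    a=arm.camera('side');s=arm.sense();F.append(s['wrist_force'])
print(np.mean(F,0),np.std(F,0),s['time_s'],s['ee_pos'])
cv2.imwrite('pics/q7.png',overlay(a,'side',(255,95),75,50,10,[])[:600])
E
```

```text
[0.76149439 0.32531175 0.1841528 ] [0.29977888 0.3092188  0.29514243] 18.1 [0.59402055 0.1539973  0.22134446]
```

View pics/q7.png

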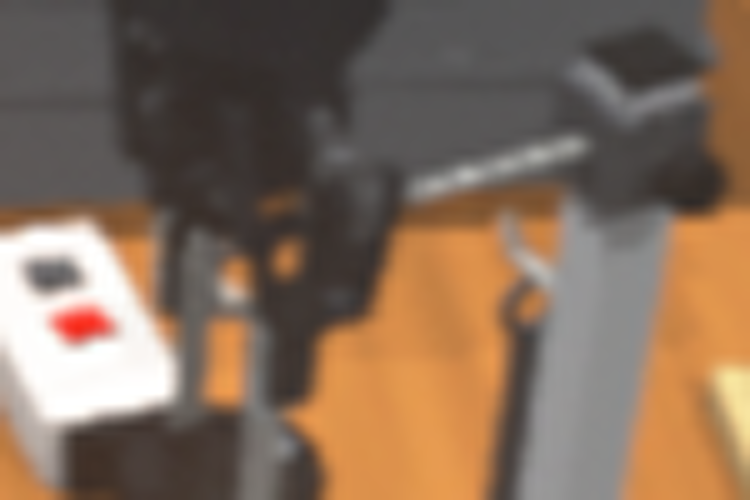

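The resting contact held at about 3.5 N for 0.8 s, and the bar sits at crop (230,290) in the U. Now the tug, stepping up.

>>> {"api": "jog_arm", "payload": {"motion": [{"dx": 0.0,"dy": 0.0,"dz": 0.0005,"roll": 0.0},{"dx": 0.0,"dy": 0.0,"dz": 0.001,"roll": 0.0},{"dx": 0.0,"dy": 0.0,"dz": 0.0015,"roll": 0.0},{"dx": 0.0,"dy": 0.0,"dz": 0.0015,"roll": 0.0}]}}

```text
time_s: 18.5
ee_pos: [0.5942, 0.154, 0.2201]
ee_rot: [-0.577, 3.088, 0.0]
wrist_force: [0.9, 0.2, 2.5]
grip_width: 0.595
```

>>> {"api": "jog_arm", "payload": {"motion": [{"dx": 0.0,"dy": 0.0,"dz": 0.0005,"roll": 0.0},{"dx": 0.0,"dy": 0.0,"dz": 0.0005,"roll": 0.0}]}}

```text
time_s: 18.7
ee_pos: [0.5942, 0.154, 0.2196]
ee_rot: [-0.576, 3.087, 0.0]
wrist_force: [2.9, 1.2, 4.6]
grip_width: 0.593
```

>>> {"api": "jog_arm", "payload": {"motion": [{"dx": -0.001,"dy": 0.0,"dz": 0.0005,"roll": 0.0},{"dx": -0.001,"dy": 0.0,"dz": 0.001,"roll": 0.0},{"dx": -0.001,"dy": 0.0,"dz": 0.001,"roll": 0.0}]}}

```text
time_s: 19.0
ee_pos: [0.5946, 0.1542, 0.2185]
ee_rot: [0.576, -3.088, 0.0]
wrist_force: [-0.3, -0.7, 7.0]
grip_width: 0.594
```

```bash
python3 - <<'E'
from h import *
F=[]
for i in range(3):
    a=arm.camera('side');s=arm.sense();F.append(s['wrist_force'])
print(np.mean(F,0),np.std(F,0),s['time_s'],s['ee_pos'])
E
```

```text
[-0.64913516 -0.61929032  7.09100333] [0.49419125 0.67489459 0.23817659] 19.15 [0.59458007 0.15418591 0.21856539]
```

>>> {"api": "jog_arm", "payload": {"motion": [{"dx": 0.0,"dy": 0.0,"dz": 0.0005,"roll": 0.0},{"dx": 0.0,"dy": 0.0,"dz": 0.0005,"roll": 0.0},{"dx": 0.0,"dy": 0.0,"dz": 0.0005,"roll": 0.0},{"dx": 0.0,"dy": 0.0,"dz": 0.0005,"roll": 0.0},{"dx": 0.0,"dy": 0.0,"dz": 0.0005,"roll": 0.0},{"dx": 0.0,"dy": 0.0,"dz": 0.0005,"roll": 0.0}]}}

```text
time_s: 19.75
ee_pos: [0.5947, 0.1542, 0.2182]
ee_rot: [0.576, -3.088, 0.0]
wrist_force: [-0.7, -1.4, 7.9]
grip_width: 0.596
```

>>> {"api": "jog_arm", "payload": {"motion": [{"dx": 0.0,"dy": 0.0,"dz": 0.0,"roll": 0.0},{"dx": 0.0,"dy": 0.0,"dz": 0.0,"roll": 0.0},{"dx": 0.0,"dy": 0.0,"dz": 0.0,"roll": 0.0},{"dx": 0.0,"dy": 0.0,"dz": 0.0,"roll": 0.0},{"dx": 0.0,"dy": 0.0,"dz": 0.0,"roll": 0.0},{"dx": 0.0,"dy": 0.0,"dz": 0.0,"roll": 0.0}]}}

```text
time_s: 20.35
ee_pos: [0.5947, 0.1542, 0.2183]
ee_rot: [0.577, -3.088, -0.0]
wrist_force: [-1.4, -0.1, 7.6]
grip_width: 0.593
```

```bash
python3 - <<'E'
from h import *
F=[]
for i in range(4):
    a=arm.camera('side');s=arm.sense();F.append(s['wrist_force'])
print(np.mean(F,0),np.std(F,0),s['time_s'],s['ee_pos'])
E
```

```text
[-1.1028155  -0.20362297  7.54801236] [0.23080953 0.60212188 0.6451131 ] 20.55 [0.59463026 0.15421083 0.21822077]
```

The tug held at about 11 N for 1.5 s. I'll ease off to roughly the lamp's weight, then release.

>>> {"api": "jog_arm", "payload": {"motion": [{"dx": 0.0,"dy": 0.0,"dz": -0.001,"roll": 0.0},{"dx": 0.0,"dy": 0.0,"dz": -0.002,"roll": 0.0},{"dx": 0.0,"dy": 0.0,"dz": -0.003,"roll": 0.0},{"dx": 0.0,"dy": 0.0,"dz": -0.003,"roll": 0.0},{"dx": 0.0,"dy": 0.0,"dz": -0.003,"roll": 0.0}]}}

```text
time_s: 21.05
ee_pos: [0.5944, 0.1541, 0.2204]
ee_rot: [0.576, -3.087, 0.0]
wrist_force: [-2.6, -0.6, 1.4]
grip_width: 0.592
```

```bash
python3 - <<'E'
from h import *
F=[]
for i in range(3):
    a=arm.camera('side');s=arm.sense();F.append(s['wrist_force'])
print(np.mean(F,0),np.std(F,0),s['time_s'],s['ee_pos'])
E
```

```text
[-2.56718991 -1.5496806   2.26694484] [0.47577386 0.30797099 0.15958472] 21.2 [0.59452669 0.15417536 0.22048383]
```

>>> {"api": "jog_arm", "payload": {"motion": [{"dx": 0.0006,"dy": 0.0,"dz": -0.0006,"roll": 0.0},{"dx": 0.0006,"dy": 0.0,"dz": -0.0006,"roll": 0.0},{"dx": 0.0006,"dy": 0.0,"dz": -0.0006,"roll": 0.0}]}}

```text
time_s: 21.5
ee_pos: [0.5944, 0.1541, 0.2213]
ee_rot: [0.577, -3.088, -0.0]
wrist_force: [-0.7, -0.5, -0.6]
grip_width: 0.596
```

```bash
python3 - <<'E'
from h import *
F=[]
for i in range(3):
    a=arm.camera('side');s=arm.sense();F.append(s['wrist_force'])
print(np.mean(F,0),np.std(F,0),s['time_s'],s['ee_pos'])
E
```

```text
[-1.20195018 -0.32788256 -0.07352875] [0.25472595 0.16318772 0.36603049] 21.65 [0.59438812 0.1541352  0.22135328]
```

>>> {"api": "jog_arm", "payload": {"motion": [{"dx": 0.0,"dy": 0.0,"dz": 0.0,"roll": 0.0},{"dx": 0.0,"dy": 0.0,"dz": 0.0,"roll": 0.0},{"dx": 0.0,"dy": 0.0,"dz": 0.0,"roll": 0.0},{"dx": 0.0,"dy": 0.0,"dz": 0.0,"roll": 0.0},{"dx": 0.0,"dy": 0.0,"dz": 0.0,"roll": 0.0},{"dx": 0.0,"dy": 0.0,"dz": 0.0,"roll": 0.0},{"dx": 0.0,"dy": 0.0,"dz": 0.0,"roll": 0.0},{"dx": 0.0,"dy": 0.0,"dz": 0.0,"roll": 0.0}], "gripper": 100}}

```text
time_s: 22.45
ee_pos: [0.5944, 0.1541, 0.2214]
ee_rot: [-0.577, 3.088, 0.0]
wrist_force: [1.2, 0.6, -0.3]
grip_width: 0.999
```

```bash
python3 - <<'E'
from ov import *
a=arm.camera('side');s=arm.sense();print(s['wrist_force'],s['grip_width'],s['ee_pos'])
cv2.imwrite('pics/q8.png',overlay(a,'side',(245,95),75,75,8,[])[:600])
E
```

```text
[-0.09518433 -0.12953746 -0.20308656] 0.9985015607724184 [0.59432282 0.15410556 0.22139952]
```

View pics/q8.png

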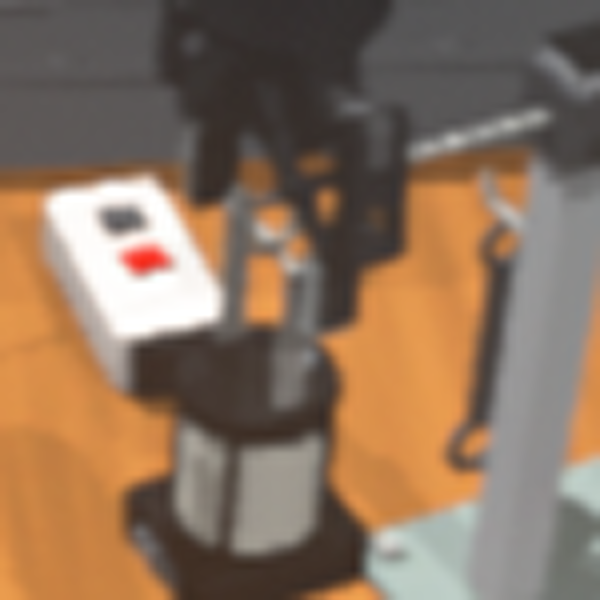

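The fingers are open and clear of the straps, and the lamp hangs upright at crop (250,400). I'll retreat straight up.

>>> {"api": "jog_arm", "payload": {"motion": [{"dx": 0.0,"dy": 0.0,"dz": -0.005,"roll": 0.0},{"dx": 0.0,"dy": 0.0,"dz": -0.012,"roll": 0.0},{"dx": 0.0,"dy": 0.0,"dz": -0.022,"roll": 0.0},{"dx": 0.0,"dy": 0.0,"dz": -0.035,"roll": 0.0},{"dx": 0.0,"dy": 0.0,"dz": -0.05,"roll": 0.0},{"dx": 0.0,"dy": 0.0,"dz": -0.07,"roll": 0.0},{"dx": 0.0,"dy": 0.0,"dz": -0.09,"roll": 0.0},{"dx": 0.0,"dy": 0.0,"dz": -0.11,"roll": 0.0},{"dx": 0.0,"dy": 0.0,"dz": -0.12,"roll": 0.0},{"dx": 0.0,"dy": 0.0,"dz": -0.12,"roll": 0.0}]}}

```text
time_s: 23.5
ee_pos: [0.5949, 0.1542, 0.3438]
ee_rot: [-0.576, 3.085, 0.001]
wrist_force: [0.4, 0.3, 0.3]
grip_width: 0.999
```

>>> {"api": "jog_arm", "payload": {"motion": [{"dx": 0.03,"dy": 0.0,"dz": 0.0,"roll": 0.0},{"dx": 0.06,"dy": 0.0,"dz": 0.0,"roll": 0.0},{"dx": 0.1,"dy": 0.0,"dz": 0.0,"roll": 0.0},{"dx": 0.14,"dy": 0.0,"dz": 0.0,"roll": 0.0},{"dx": 0.18,"dy": 0.0,"dz": 0.0,"roll": 0.0},{"dx": 0.2,"dy": 0.0,"dz": 0.0,"roll": 0.0},{"dx": 0.2,"dy": 0.0,"dz": 0.0,"roll": 0.0},{"dx": 0.2,"dy": 0.0,"dz": 0.0,"roll": 0.0}]}}

```text
time_s: 24.3
ee_pos: [0.4079, 0.0819, 0.3417]
ee_rot: [-0.576, 3.087, 0.0]
wrist_force: [-0.0, 0.8, -0.4]
grip_width: 1.003
```

```bash
python3 - <<'E'
from ov import *
a=arm.camera('side');b=arm.camera('top');s=arm.sense();print(s['wrist_force'],s['grip_width'],s['ee_pos'],s['time_s'])
cv2.imwrite('pics/side20.png',a);cv2.imwrite('pics/top20.png',b)
for i in range(10): a2=arm.camera('side')
print(np.abs(a2.astype(int)-a)[95:200,240:330].max())
cv2.imwrite('pics/q9.png',np.hstack([overlay(a,'side',(255,100),45,60,10,[]),overlay(b,'top',(190,115),35,60,10,[])])[:600])
E
```

```text
[1.06022962 0.16394334 0.12496241] 1.0005707961769017 [0.40856824 0.08215442 0.3412177 ] 24.4
23
```

View pics/q9.png

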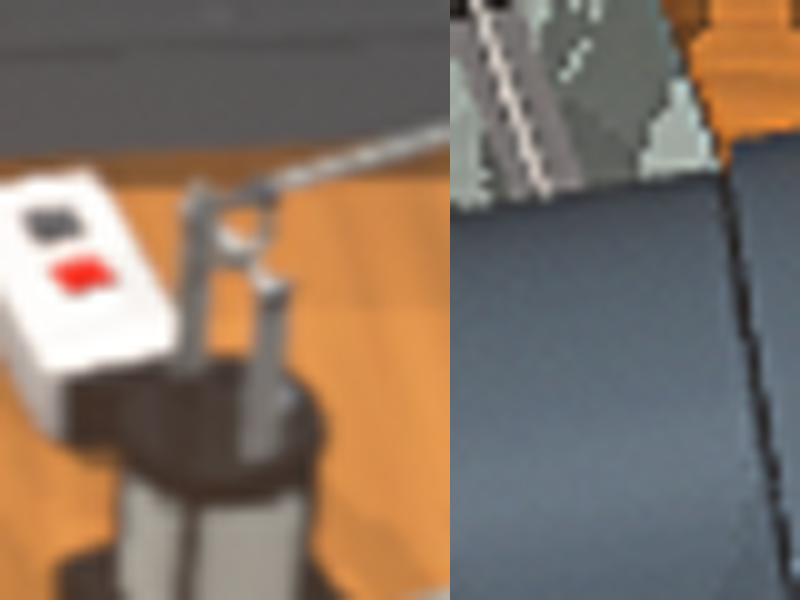

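View pics/side20.png

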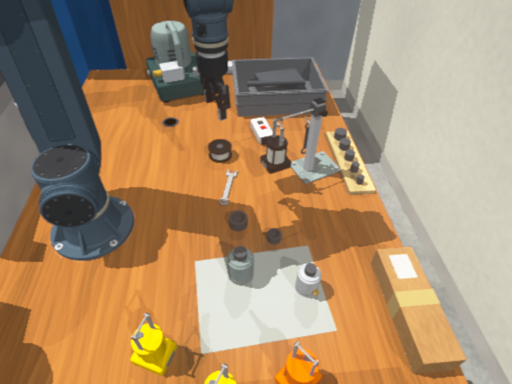

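The bar lies in the U bottom at crop (240,240) with the gate closed above it at (240,190), and the bystanders look unmoved. The picture changed slightly between frames, so I'll wait for any swing to settle.

>>> {"api": "jog_arm", "payload": {"motion": [{"dx": 0.0,"dy": 0.0,"dz": 0.0,"roll": 0.0},{"dx": 0.0,"dy": 0.0,"dz": 0.0,"roll": 0.0},{"dx": 0.0,"dy": 0.0,"dz": 0.0,"roll": 0.0},{"dx": 0.0,"dy": 0.0,"dz": 0.0,"roll": 0.0},{"dx": 0.0,"dy": 0.0,"dz": 0.0,"roll": 0.0},{"dx": 0.0,"dy": 0.0,"dz": 0.0,"roll": 0.0},{"dx": 0.0,"dy": 0.0,"dz": 0.0,"roll": 0.0},{"dx": 0.0,"dy": 0.0,"dz": 0.0,"roll": 0.0},{"dx": 0.0,"dy": 0.0,"dz": 0.0,"roll": 0.0},{"dx": 0.0,"dy": 0.0,"dz": 0.0,"roll": 0.0}]}}

```text
time_s: 25.9
ee_pos: [0.4078, 0.0819, 0.3414]
ee_rot: [0.577, -3.088, -0.0]
wrist_force: [0.5, 0.2, 0.3]
grip_width: 0.998
```

>>> {"api": "jog_arm", "payload": {"motion": [{"dx": 0.0,"dy": 0.0,"dz": 0.0,"roll": 0.0},{"dx": 0.0,"dy": 0.0,"dz": 0.0,"roll": 0.0},{"dx": 0.0,"dy": 0.0,"dz": 0.0,"roll": 0.0},{"dx": 0.0,"dy": 0.0,"dz": 0.0,"roll": 0.0},{"dx": 0.0,"dy": 0.0,"dz": 0.0,"roll": 0.0},{"dx": 0.0,"dy": 0.0,"dz": 0.0,"roll": 0.0},{"dx": 0.0,"dy": 0.0,"dz": 0.0,"roll": 0.0},{"dx": 0.0,"dy": 0.0,"dz": 0.0,"roll": 0.0},{"dx": 0.0,"dy": 0.0,"dz": 0.0,"roll": 0.0},{"dx": 0.0,"dy": 0.0,"dz": 0.0,"roll": 0.0}]}}

```text
time_s: 26.9
ee_pos: [0.4078, 0.0819, 0.3414]
ee_rot: [0.577, -3.088, -0.0]
wrist_force: [-0.3, -0.2, 0.5]
grip_width: 0.997
```

```bash
python3 - <<'E'
from ov import *
I=[arm.camera('side').astype(int) for i in range(8)]
print([np.abs(i-I[0])[95:200,240:300].max() for i in I],[np.abs(i-I[0])[250:330,350:500].max() for i in I],arm.sense()['time_s'])
cv2.imwrite('pics/q10.png',overlay(I[-1].astype(np.uint8),'side',(255,100),45,60,10,[]))
E
```

```text
[np.int64(0), np.int64(3), np.int64(3), np.int64(3), np.int64(3), np.int64(3), np.int64(3), np.int64(2)] [np.int64(0), np.int64(4), np.int64(2), np.int64(3), np.int64(2), np.int64(3), np.int64(2), np.int64(3)] 27.3
```

View pics/q10.png

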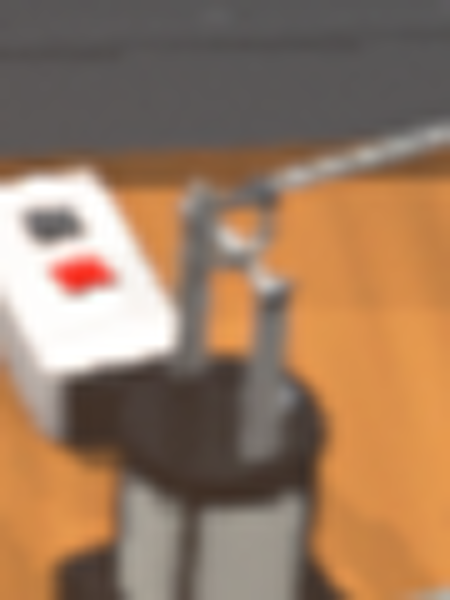

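The lamp is still (only image noise remains), with the bar in the U and the gate shut above it. I'll hand in.

```bash
python3 -c "
from workcell import arm
print(arm.hand_in())"
```

```text
the job is handed in; nothing more can be done
None
```

The black lamp is hanging on the hook and the job is handed in at 27.3 s; hand-in gives no verdict.

| Phase | Contact force on the hook (wrist force plus the lamp's roughly 3.4 N weight) |
|---|---|
| Pressing through the gate | about 13.5 N at most (limit 20 N) |
| Resting in the hook, still gripped | about 3.5 N for about 0.8 s |
| Downward tug | about 11 N for about 1.5 s, slightly under the 12 N you asked for but above the 9 N needed |

- **Gate passage:** while pressing, I shifted the bar 1 mm towards the hook tip, because the gate was pushing it that way. The bar then dropped past the gate, and the force fell back to the lamp's bare weight.
- **Final state:** in the last side pictures the bar lies in the bottom of the U with the gate shut above it. The lamp is upright and still, the gripper is open and well clear, and the bystanders appear where they were.
- **Limits of the checks:** a slight residual change in the pictures right after release had died out before hand-in. The top camera's view of the hook was blocked by the arm, so the gate and the bar's position were confirmed only from the side view and the forces.

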